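Nest the sweet tubs without jamming them

ROBOT

A 6-joint arm with a two-finger parallel gripper is mounted at the origin on a cart in front of the work surface, level with it; the furniture and walls round the work are solid. World frame = base frame: x ahead of the robot, y to its left, z up, the work surface at z = 0. Lengths are in m, angles in rad, forces in N, time in s.
With the tool pointing down it reaches from about 0.375 to 0.925 m from the base axis. Payload 5.7 kg.
Tool frame: the origin (TCP) lies midway between the tips of the shut fingers; the grasp point (between the pads) lies behind it (manip.grip_point_offset is the z of the grasp point in the tool frame, in m); z points along the fingers, x is the direction in which the jaws open and shut, and the axes are right-handed (so a half turn about z gives the same grasp; the last joint's range is limited). The gripper opens to 88 mm and grips with 3 to 60 N. Pads are 20 mm wide; open, the fingers measure 115 mm over their backs; the gripper's body (75 mm by 178 mm) begins 61 mm behind the grasp point.
Start: joints at [-1.256, 0.359, 1.51, -0, 1.272, -0.115], TCP at [0.25, -0.545, 0.223] pointing down, gripper open.
Joint ranges: [-2.97, 2.97], [-1.01, 2.36], [0.21, 2.38], [-0.96, 4.11], [0.2, 2.71], [-2.98, 2.98]. Speed limits (rad/s): [2.39, 2.39, 3.14, 3.14, 3.14, 3.14].

INTERFACE

Orientations are given as [roll, pitch, yaw] about the fixed x, y, z axes, in that order (R = Rz(yaw) Ry(pitch) Rx(roll)).
In Python, from workcell import monitor, eyes, manip, finder gives the robot as it stands.
- The arm moves only by the tool servo_tool, never from a script. Its argument "plan" is a list of rows, each an object of numbers: "dx", "dy", "dz": the shift along the tool's x, y, z in m; "roll": the turn about the tool's z in rad; "jaw": the opening, from 0 (shut) to 1 (fully open). A call has exactly 8 rows; each row shifts and turns the commanded pose from where the row before left it, along the tool's axes as they then stand; what a row does not reach is not made up. A row lasts 1/12 s, in which the tool goes at most 41.7 mm and 7.16 degrees, less where a joint would pass 70% of its speed; a pose out of reach is approached as far as the arm can. A call is refused whole if a number of a shift passes 0.0417 or a number of a turn 0.125, either way. A call with a gripper value outside its range is refused whole. The fingers move at their own pace and stop on an object; "squeeze" is the grip in N (left out, the last holds). Time passes only in rows, so rows that do not move let the fingers close, or fill a call up. It gives the time, the measured TCP pose, the force and the opening at its end, in the units of the state.
- monitor.get_obs(): the state, without advancing time (a new reading comes with each control period).
- eyes.camera(name): name is "side" or "top" or "wrist"; returns the picture (400x640x3 uint8, blue, green, red); there is no depth.
- eyes.calibration(name): a dict with "intrinsics" (3x3 intrinsics, pixels), "k1" (the pictures are not rectified: a ray, as slopes to the right and down, at radius r is drawn at 1 + k1 r^2 times it, then the intrinsics apply), "xyz" and "rotation" of the camera in the world; the wrist camera has in their place "hand_eye" (4x4, takes a point from camera to tool coordinates, whose origin is the TCP and whose axes are the tool frame's). Camera axes: x right, y down, z forward; pixel columns grow to the right and rows downward; lengths in m; the calibration is good to about 2 mm. A picture is of the moment at which its call begins: read the wrist's pose just before it. calibration takes no time and is no camera call.
- manip.hand_in(): hands the job in, once; it reports no verdict.
Trained networks look in the newest picture that a camera, given by its name, has taken for a name from the list of things; names that differ only in an ending like _2 or _b are one class to them, and where a whole thing is asked for, a point or a joint stands for the part that bears it (a point fixed in the world has none). Each returns a list of dicts, best first, with "score" (0 to 1); they miss things now and then, are a little off and sometimes report something else, mostly with a low value. They report only what shows in the picture. A call takes as long as a camera call. They do not tell look-alikes from the thing itself.
- finder.find_in(camera, query): "bbox" ([left, top, right, bottom] as shares, 0 to 1, of the picture: columns of its width, rows of its height, round what is visible of it).
The state is a dict: "time": time; "joint_positions": joint angles; "joint_velocities": joint speeds; "effort": joint torques, N m; "tcp_pos": TCP position; "eef_rot": TCP orientation; "contact_force": force on the tool from outside, world axes, zero at the start; "torque": the same for the moment, N m; "opening": finger opening in m.
Only numpy, scipy, OpenCV 4.12 (cv2) and the standard library are available. Lean on these libraries where they do the work, as an engineer would, in place of code of your own. Each camera call takes 0.05 s, during which the arm holds its last target.

TASK

Put the two loose tubs away on the stack: nest one in the tub that stands in the wire holder and the other in that one, either first, flats to flats. They come from different makers and do not all sink in equally far, so lower each by feel until it just seats, without dropping it and without pushing it tight, so that the next customer can pull it off with one hand. Leave the jar, the mint tin and the scoop where they are.

Things in the scene. Friction and masses are not known exactly. Their poses are not given: they have to be found in the camera images.
- holder_seat (a point): Tub holder fixed to the counter: a 92 mm square aluminium foot with a square steel-wire fence, 64 mm over its wires, 65 mm high. The point is the centre of the foot's upper face, 7 mm above the counter; x and y square to the fence. The lowest tub stands in it with 2 mm of play and turns a few degrees.
- tub_p_mid (a point): Open light-brown fibre tub standing loose in the holder, rim 107 mm above the counter. A tapered square with broad cut corners: 100 mm tall, 60 mm across the flats at the rim, about 40 mm at the foot, each side leaning 1 in 10. Mouth 52 mm across the flats inside. Site at its centre, 50 mm above its foot; z up, x and y square to the flats (a quarter turn looks the same).
- tub_a_mid (a point): Loose tub upright on the counter, same looks, mouth, height and axes as tub_p; about 120 g. Its top 21 mm is an upright collar 60 mm across, flats 28 mm wide: hold it there; under it a 66 mm flange, 4 mm thick. Makers differ in hidden wall thickness: seated in any other tub, its rim ends somewhere 27 to 47 mm above the rim below; the taper touches, stiffens by about 20 N per mm and jams.
- tub_b_mid (a point): The other loose tub, upright on the counter, alike in looks, collar, mouth, height and axes to tub_a, but of another maker: how far it sinks in is its own, also somewhere from 27 to 47 mm of rim left standing out, whichever tub is below it. A wall brushed off centre may catch for a moment a few mm early and give way as the tubs centre; when seated the push stays.
- sweet_jar_mid (a point): Bystander: a screw-capped jar of sweets, 64 mm wide, 100 mm tall; point at its centre.
- mint_tin_mid (a point): Bystander: flat mint tin, 60 x 90 x 22 mm; point at its centre.
- scoop_mid (a point): Bystander: aluminium sweet scoop lying flat, 46 x 167 x 47 mm; point at its middle, 20 mm up.
Not all that is in view belongs to the job. Leave any black look-alike of the part that bears tub_a_mid alone.

How it is judged:
At the end, for the whole second after the job is handed in: Both loose tubs are nested in the stack in the holder, in either order: each rests in the tub below with its rim 24 to 50 mm above that tub's, centred on it within 4 mm and upright. The lowest tub still stands upright in the holder, and all is at rest (((z of tub_a_mid in the frame of tub_p_mid between 0.024 and 0.05 m and horizontal distance between tub_a_mid and tub_p_mid below 0.004 m and angle between each of tub_a_mid, tub_b_mid's own z axis and vertical below 0.06 rad and z of tub_b_mid in the frame of tub_a_mid between 0.024 and 0.05 m and horizontal distance between tub_b_mid and tub_a_mid below 0.004 m) or (z of tub_b_mid in the frame of tub_p_mid between 0.024 and 0.05 m and horizontal distance between tub_b_mid and tub_p_mid below 0.004 m and angle between each of tub_b_mid, tub_a_mid's own z axis and vertical below 0.06 rad and z of tub_a_mid in the frame of tub_b_mid between 0.024 and 0.05 m and horizontal distance between tub_a_mid and tub_b_mid below 0.004 m)) and distance between tub_p_mid and holder_seat below 0.055 m and angle between tub_p_mid's own z axis and vertical below 0.05 rad and linear speed of each of tub_a, tub_b, tub_p below 0.01 m/s); the robot touches nothing.
It fails at once if a tub is jammed: the walls of two tubs squeeze each other with over 60 N in all (a push of about 20 N) (contact force between any of tub_a, tub_b and tub_p above 60 N or contact force between tub_a and tub_b above 60 N).
It fails at once if a tub is dropped: it moves faster than 0.25 m/s with no finger on it ((linear speed of tub_a above 0.25 m/s and contact force between the fingers and tub_a below 0.05 N) or (linear speed of tub_b above 0.25 m/s and contact force between the fingers and tub_b below 0.05 N)).
It fails at once if the jar, the mint tin or the scoop is moved more than 15 mm (distance of any of sweet_jar_mid, mint_tin_mid, scoop_mid from where it was at the start of the episode above 0.015 m).
It also fails if it takes over 61 s, if anything falls off the work surface, if the arm or the gripper's body presses on something with over 40 N, if the wrist force passes 120 N, or if a joint passes its speed limit or range.

## Working session

There is one attempt and no reset: what is moved stays moved. The work goes in short steps, Python scripts to look and compute and a tool call to move; the robot and the scene stay as the last step left them, time stands still between calls to the robot, and variables do not carry over. Pictures are saved under pics/ and viewed, and the job is handed in when it is done.

Besides the shell and the picture viewer there is one more tool, called after ">>>" as name(argument=value, ...) on one line, values as JSON. servo_tool: Moves the arm, as the interface text tells. Its arguments: {"type":"object","properties":{"plan":{"type":"array","items":{"type":"object","properties":{"dx":{"type":"number"},"dy":{"type":"number"},"dz":{"type":"number"},"roll":{"type":"number"},"jaw":{"type":"number"}}}},"squeeze":{"type":"number"}},"required":["plan"]}

```bash
ls; mkdir -p pics; cat > h.py <<'E'
import numpy as np, cv2
from workcell import monitor, eyes, manip, finder
from scipy.spatial.transform import Rotation as R
def toolT():
    o=monitor.get_obs(); T=np.eye(4); T[:3,:3]=R.from_euler('xyz',o['eef_rot']).as_matrix(); T[:3,3]=o['tcp_pos']; return T
def cam(name,T=None):
    c=eyes.calibration(name); K=np.array(c['intrinsics']); k1=c['k1']
    if 'hand_eye' in c:
        M=(toolT() if T is None else T)@np.array(c['hand_eye']); return K,k1,M[:3,:3],M[:3,3]
    Rr=np.array(c['rotation']); 
    if Rr.shape!=(3,3): Rr=R.from_euler('xyz',Rr).as_matrix()
    return K,k1,Rr,np.array(c['xyz'])
def proj(P,C):
    K,k1,Rm,t=C; p=(np.atleast_2d(P)-t)@Rm; s=p[:,:2]/p[:,2:]; s=s*(1+k1*(s**2).sum(1,keepdims=True)); return s@K[:2,:2].T+K[:2,2]
def ray(uv,C):
    K,k1,Rm,t=C; s=np.linalg.solve(K[:2,:2],(np.array(uv,float)-K[:2,2])); u=s.copy()
    for _ in range(30): u=s/(1+k1*(u@u))
    return t,Rm@np.append(u,1)
def onz(uv,z,C):
    t,d=ray(uv,C); return t+d*(z-t[2])/d[2]
E
python3 - <<'E'
from h import *
for n in ('side','top','wrist'):
    cv2.imwrite(f'pics/{n}0.png',eyes.camera(n))
    C=cam(n); print(n,C[0].round(1).tolist(),C[1],C[2].round(3).tolist(),C[3].round(3))
    for q in ('tub_a_mid','tub_p_mid'):
        print(q,[(round(f['score'],2),(np.array(f['bbox'])*[640,400,640,400]).round().tolist()) for f in finder.find_in(n,q)])
o=monitor.get_obs();print(o); print(manip.grip_point_offset, eyes.calibration('wrist')['hand_eye'])
E
```

```text
pics
side [[410.2, 0.0, 328.1], [0.0, 410.2, 195.6], [0.0, 0.0, 1.0]] -0.02282432700073656 [[1.0, 0.005, -0.003], [0.006, -0.634, 0.773], [0.002, -0.773, -0.634]] [ 0.523 -1.087  0.903]
tub_a_mid [(0.84, [332.0, 153.0, 357.0, 185.0]), (0.78, [313.0, 126.0, 332.0, 143.0]), (0.56, [314.0, 142.0, 331.0, 169.0])]
tub_p_mid []
top [[436.5, 0.0, 323.6], [0.0, 436.5, 195.4], [0.0, 0.0, 1.0]] -0.01052400624105129 [[0.014, -0.996, 0.09], [-0.999, -0.017, -0.029], [0.03, -0.09, -0.995]] [ 0.41  -0.061  1.247]
tub_a_mid [(0.88, [247.0, 163.0, 270.0, 186.0]), (0.72, [165.0, 186.0, 193.0, 210.0]), (0.59, [204.0, 188.0, 234.0, 216.0])]
tub_p_mid [(0.62, [292.0, 192.0, 315.0, 214.0])]
wrist [[296.7, 0.0, 319.2], [0.0, 296.7, 197.9], [0.0, 0.0, 1.0]] -0.029316362567740416 [[0.417, -0.873, -0.254], [-0.909, -0.4, -0.116], [-0.001, 0.279, -0.96]] [ 0.32  -0.513  0.384]
tub_a_mid []
tub_p_mid []
{'time': 0.45, 'joint_positions': array([-1.25608245e+00,  3.58877434e-01,  1.51049646e+00, -8.48516131e-06,
        1.27250322e+00, -1.15127328e-01]), 'joint_velocities': array([ 6.04563488e-04, -1.54130063e-03,  2.81585263e-05, -1.00295610e-05,
        1.22770968e-03, -1.46004899e-04]), 'effort': array([-1.13254907e-04, -5.14830959e+01, -2.70801705e+01,  6.74001477e-02,
        2.71505595e-02, -4.60260856e-05]), 'tcp_pos': array([ 0.24998139, -0.54533902,  0.22253984]), 'eef_rot': array([-3.14156803e+00,  2.83506769e-04, -1.14095263e+00]), 'contact_force': array([-0.34732908,  0.25899764,  0.44720704]), 'torque': array([-0.01461715,  0.00626887,  0.00902461]), 'opening': 0.08784997126499888}
-0.0187 [[ 9.99999983e-01 -8.20811810e-05 -1.67204001e-04 -2.50983412e-04]
 [ 1.25424610e-04  9.60386552e-01  2.78671232e-01 -7.71209941e-02]
 [ 1.37706810e-04 -2.78671248e-01  9.60386545e-01 -1.61820450e-01]
 [ 0.00000000e+00  0.00000000e+00  0.00000000e+00  1.00000000e+00]]
```

View pics/side0.png

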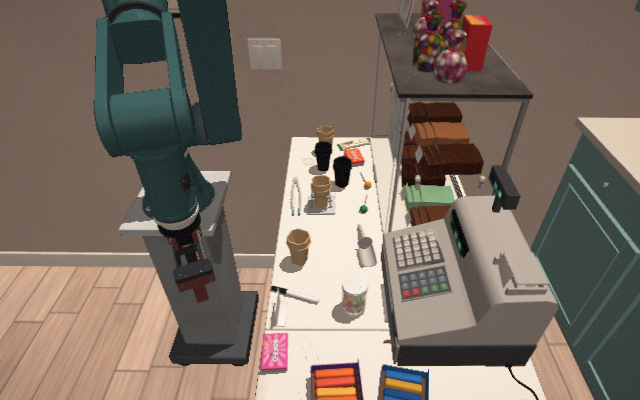

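View pics/top0.png

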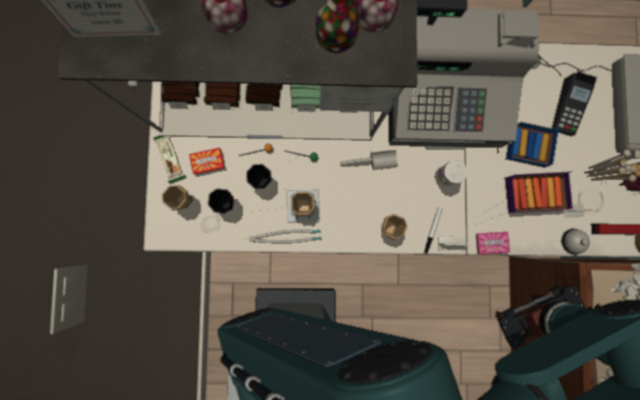

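```bash
python3 - <<'E'
import cv2
a=cv2.imread('pics/side0.png')[110:210,260:400]; b=cv2.imread('pics/top0.png')[140:240,150:330]
cv2.imwrite('pics/side0c.png',cv2.resize(a,None,fx=5,fy=5,interpolation=2));cv2.imwrite('pics/top0c.png',cv2.resize(b,None,fx=4.4,fy=4.4,interpolation=2))
E
```

```text
(no output)
```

View pics/side0c.png

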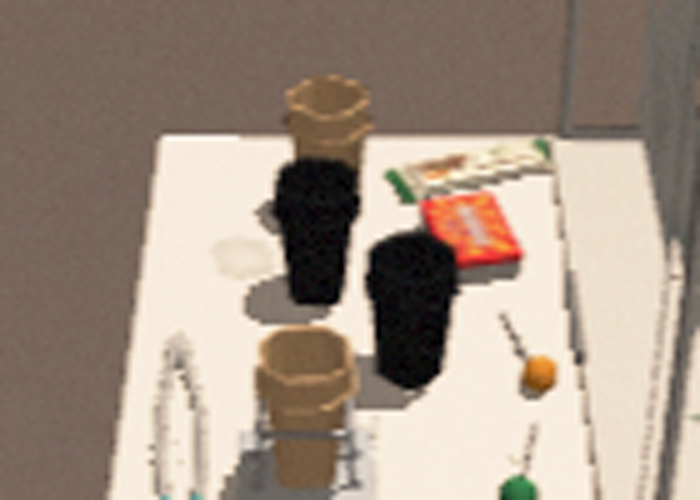

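View pics/top0c.png

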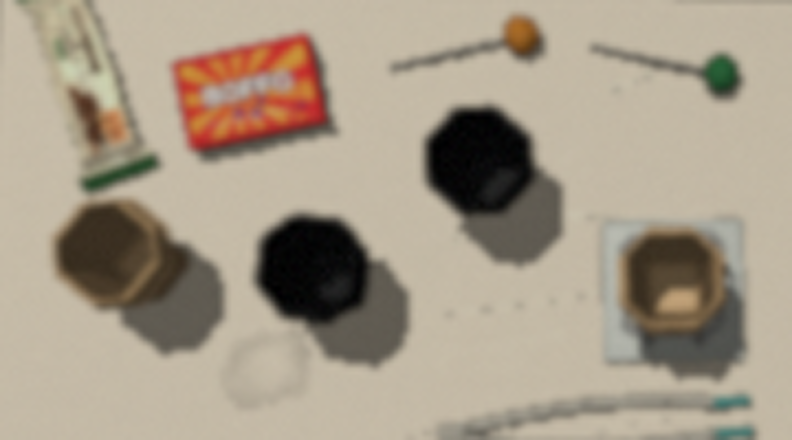

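Brown tubs in the top view are at (176,197), (302,203, in the holder) and (394,228). The black look-alikes at (221,201) and (259,176) do not fit "light-brown" and are left alone. The crop confirms this.

```bash
python3 - <<'E'
import cv2
t=cv2.imread('pics/top0.png'); s=cv2.imread('pics/side0.png')
W=[]
for im,(u,v) in ((t,(176,197)),(t,(302,203)),(t,(394,228)),(s,(325,133)),(s,(321,190)),(s,(299,245))):
    c=cv2.resize(im[v-20:v+20,u-20:u+20],None,fx=6.5,fy=6.5,interpolation=2)
    for k in range(0,40,10):
        cv2.line(c,(int(k*6.5),0),(int(k*6.5),6),(0,0,255),1);cv2.line(c,(0,int(k*6.5)),(6,int(k*6.5)),(0,0,255),1)
    W.append(c)
import numpy as np
cv2.imwrite('pics/six.png',np.vstack([np.hstack(W[:3]),np.hstack(W[3:])]))
E
```

```text
(no output)
```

View pics/six.png

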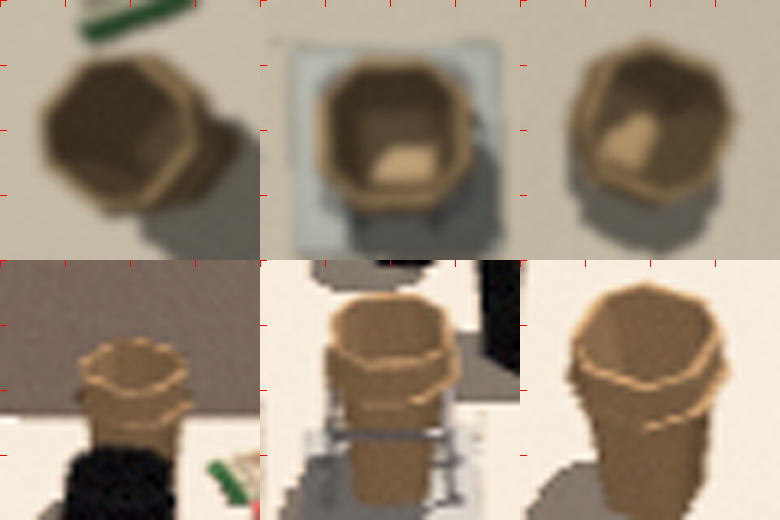

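```bash
python3 - <<'E'
from h import *
A=[(174.2,196.9),(302,203.2),(394,226.2)];B=[(325.3,129.3),(320.9,181),(298.2,236.6)]
for a,b in zip(A,B):
    (p,d),(q,e)=ray(a,cam('top')),ray(b,cam('side'))
    d/=np.linalg.norm(d);e/=np.linalg.norm(e)
    s=np.linalg.lstsq(np.c_[d,-e],q-p,rcond=None)[0]
    x,y=p+d*s[0],q+e*s[1]; print(((x+y)/2).round(4),(x-y).round(4), onz(a,.1,cam('top')).round(4))
for n,uv in dict(jar=(453,177),scoop=(372,160),tin_red=(207,161),tin_pink=(493,243),blk1=(221,201),blk2=(259,176),foot=(302,205),shelfedge=(270,137)).items(): print(n,onz(uv,.05,cam('top')).round(3))
E
```

```text
[0.505  0.2977 0.0968] [-0.0022 -0.0002 -0.0002] [0.5036 0.2966 0.1   ]
[ 0.4941 -0.0374  0.1016] [-0.0032 -0.0003 -0.0002] [ 0.4926 -0.0375  0.1   ]
[ 0.4366 -0.2818  0.0943] [-0.0016 -0.0002 -0.    ] [ 0.4357 -0.2808  0.1   ]
jar [ 0.576 -0.456  0.05 ]
scoop [ 0.62  -0.229  0.05 ]
tin_red [0.608 0.227 0.05 ]
tin_pink [ 0.394 -0.566  0.05 ]
blk1 [0.499 0.185 0.05 ]
blk2 [0.569 0.083 0.05 ]
foot [ 0.491 -0.037  0.05 ]
shelfedge [0.679 0.056 0.05 ]
```

>>> servo_tool(plan=[{"dx": -0.0203, "dy": -0.0349}, {"dx": -0.0203, "dy": -0.0349}, {"dx": -0.0203, "dy": -0.0349}, {"dx": -0.0203, "dy": -0.0349}, {"dx": -0.0203, "dy": -0.0349}, {"dx": -0.0203, "dy": -0.0349}, {"dx": -0.0203, "dy": -0.0349}, {"dx": -0.0203, "dy": -0.0349}])

```text
invalid input at $.plan[0]: expected keys dx, dy, dz, roll, jaw
```

```bash
python3 - <<'E'
from h import *
for i in range(3): 
    T=toolT(); im=eyes.camera('wrist')
    o=monitor.get_obs(); print(o['time'],o['tcp_pos'].round(4),o['joint_velocities'].round(3))
T=toolT(); im=eyes.camera('wrist'); np.save('w1.npy',T)
cv2.imwrite('pics/w1.png',im); print(T.round(4).tolist()); print(monitor.get_obs()['contact_force'])
E
```

```text
0.5 [ 0.25   -0.5454  0.2226] [ 0.    -0.001 -0.002  0.001  0.    -0.   ]
0.55 [ 0.25   -0.5454  0.2226] [ 0.001 -0.002  0.001 -0.002  0.    -0.   ]
0.6 [ 0.25   -0.5454  0.2226] [ 0.     0.001 -0.002 -0.     0.001 -0.001]
[[0.4167, -0.9091, -0.0001, 0.25], [-0.9091, -0.4167, 0.0001, -0.5454], [-0.0001, 0.0, -1.0, 0.2226], [0.0, 0.0, 0.0, 1.0]]
[ 0.03364293 -0.0718627   0.50791982]
```

View pics/w1.png

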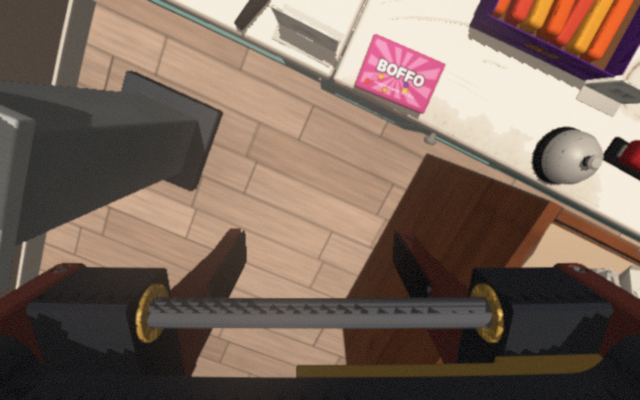

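>>> servo_tool(plan=[{"dx": -0.0203, "dy": -0.0349, "dz": 0, "roll": 0, "jaw": 1}, {"dx": -0.0203, "dy": -0.0349, "dz": 0, "roll": 0, "jaw": 1}, {"dx": -0.0203, "dy": -0.0349, "dz": 0, "roll": 0, "jaw": 1}, {"dx": -0.0203, "dy": -0.0349, "dz": 0, "roll": 0, "jaw": 1}, {"dx": -0.0203, "dy": -0.0349, "dz": 0, "roll": 0, "jaw": 1}, {"dx": -0.0203, "dy": -0.0349, "dz": 0, "roll": 0, "jaw": 1}, {"dx": -0.0203, "dy": -0.0349, "dz": 0, "roll": 0, "jaw": 1}, {"dx": -0.0203, "dy": -0.0349, "dz": 0, "roll": 0, "jaw": 1}])

```text
time: 1.32
tcp_pos: [0.437, -0.2798, 0.2229]
eef_rot: [-3.141, -0.0, -1.141]
contact_force: [0.9, 0.0, 0.3]
opening: 0.0877
```

```bash
cat > w.py <<'E'
from h import *
import sys
n=sys.argv[1]
v=monitor.get_obs()
while np.abs(v['joint_velocities']).max()>.02: eyes.camera('wrist'); v=monitor.get_obs()
T=toolT(); im=eyes.camera('wrist'); np.save(n+'.npy',T)
cv2.imwrite(f'pics/{n}.png',im); print(v['time'],v['tcp_pos'].round(4),v['eef_rot'].round(4),v['contact_force'].round(2))
E
python3 w.py w2
```

```text
1.6667 [ 0.4356 -0.2826  0.2227] [ 3.1412e+00 -3.0000e-04 -1.1423e+00] [ 0.52 -0.73 -0.23]
```

View pics/w2.png

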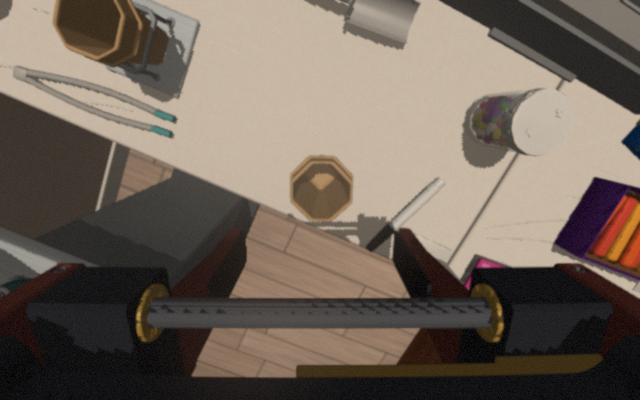

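```bash
python3 - <<'E'
import cv2,numpy as np
a=cv2.imread('pics/w2.png')
c=cv2.resize(a[140:240,270:370],None,fx=6,fy=6,interpolation=2)
cv2.imwrite('pics/w2c.png',c)
cv2.imwrite('pics/w2d.png',cv2.resize(a[0:110,40:210],None,fx=4.5,fy=4.5,interpolation=2))
E
```

```text
(no output)
```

View pics/w2c.png

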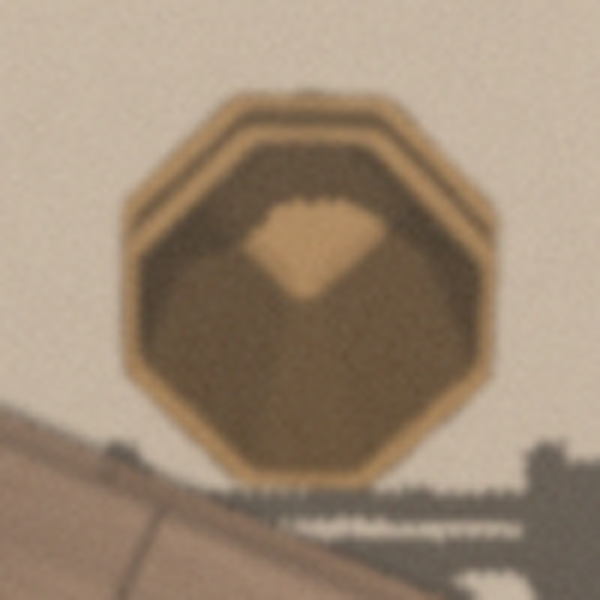

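View pics/w2d.png

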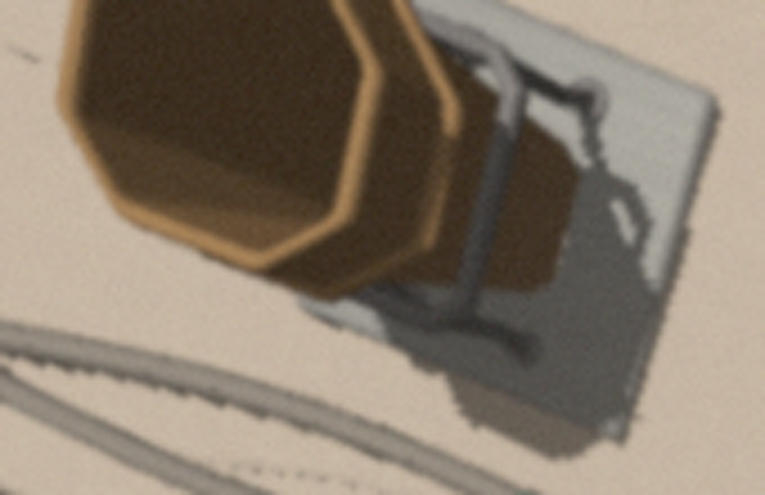

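```bash
cat >> h.py <<'E'
from scipy.optimize import least_squares
def octv(x,y,z,yaw,h=.03,f=.014):
    P=np.array([(f,h),(h,f),(h,-f),(f,-h),(-f,-h),(-h,-f),(-h,f),(-f,h)])
    c,s=np.cos(yaw),np.sin(yaw); P=P@np.array([[c,s],[-s,c]]); return np.c_[P+[x,y],np.full(8,z)]
def fitoct(pts,C,x0,zfix=None,h=.03,f=.014):
    """pts: image vertices (any subset), any order"""
    pts=np.array(pts,float); best=None
    for y0 in np.deg2rad(np.arange(0,90,15)):
        def res(p):
            q=proj(octv(p[0],p[1],p[2] if zfix is None else zfix,p[3],h,f),C)
            D=np.linalg.norm(pts[:,None]-q[None],axis=2); j=D.argmin(1); return (pts-q[j]).ravel()
        r=least_squares(res,[*x0,y0])
        if best is None or r.cost<best.cost: best=r
    return best.x, np.sqrt(2*best.cost/len(pts))
E
python3 - <<'E'
from h import *
T=np.load('w2.npy'); C=cam('wrist',T)
v=np.array([(245,128),(375,128),(495,252),(495,375),(372,487),(238,487),(122,375),(122,245)])/6+[270,140]-.4
for z in (None,.1):
    x,r=fitoct(v,C,[.436,-.281,.1],z); print(x[:3].round(4),np.rad2deg(x[3])%90,r)
print(np.rad2deg(np.arctan2(T[1,0],T[0,0])), monitor.get_obs()['joint_positions'].round(3))
E
```

```text
[ 0.436 -0.284  0.096] 68.99947660708797 0.5796319442271536
[ 0.437  -0.2835  0.0993] 68.99945628009297 0.7358616470558687
-65.44718477882896 [-0.709  0.243  1.682 -0.     1.216  0.434]
```

>>> servo_tool(plan=[{"dx": 0, "dy": 0, "dz": 0.009, "roll": -0.097, "jaw": 1}, {"dx": 0, "dy": 0, "dz": 0.009, "roll": -0.097, "jaw": 1}, {"dx": 0, "dy": 0, "dz": 0.009, "roll": -0.097, "jaw": 1}, {"dx": 0, "dy": 0, "dz": 0.009, "roll": -0.097, "jaw": 1}, {"dx": 0, "dy": 0, "dz": 0.009, "roll": -0.097, "jaw": 1}, {"dx": 0, "dy": 0, "dz": 0.009, "roll": -0.097, "jaw": 1}, {"dx": 0, "dy": 0, "dz": 0.009, "roll": -0.097, "jaw": 1}, {"dx": 0, "dy": 0, "dz": 0.009, "roll": -0.097, "jaw": 1}])

```text
time: 2.38
tcp_pos: [0.4354, -0.2829, 0.1502]
eef_rot: [3.141, 0.0, -0.363]
contact_force: [0.6, -0.6, 0.2]
opening: 0.0879
```

```bash
python3 w.py w3; python3 - <<'E'
from h import *
C=cam('wrist',np.load('w3.npy'));print(proj([[.4365,-.2838,.098]],C))
c=proj([[.4365,-.2838,.098]],C)[0].astype(int); print(c-60)
a=cv2.imread('pics/w3.png'); cv2.imwrite('pics/w3c.png',cv2.resize(a[c[1]-60:c[1]+60,c[0]-60:c[0]+60],None,fx=5,fy=5,interpolation=2))
E
```

```text
2.5833 [ 0.4356 -0.2823  0.1507] [-3.1415e+00  4.0000e-04 -3.6980e-01] [-0.14 -0.27 -0.06]
[[320.70881308 217.80592993]]
[260 157]
```

View pics/w3c.png

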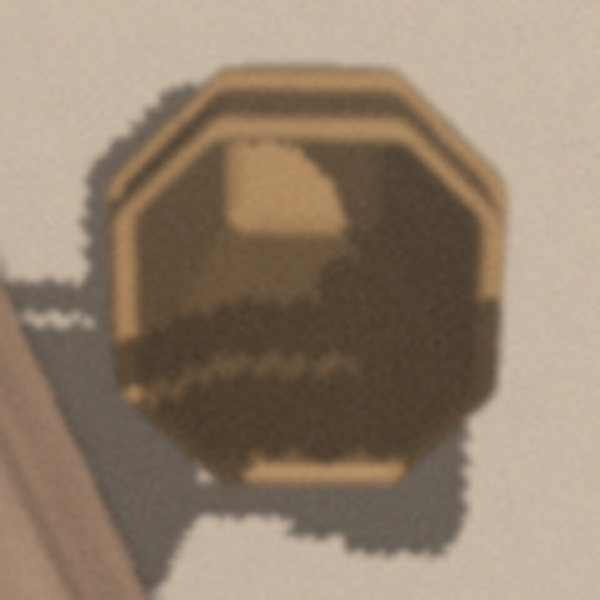

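```bash
python3 - <<'E'
from h import *
C=cam('wrist',np.load('w3.npy'))
v=np.array([(217,117),(408,117),(503,208),(499,395),(402,484),(213,484),(117,393),(111,210)])/5+[260,157]-.4
for z in (None,.098):
    x,r=fitoct(v,C,[.436,-.281,.1],z); print(x[:3].round(4),np.rad2deg(x[3])%90,r)
    T=toolT(); print((T[:3,:3].T@(x[:3]-T[:3,3])).round(4))
E
```

```text
[ 0.4371 -0.2835  0.099 ] 68.5721182219115 1.316232002765462
[0.0015 0.0007 0.052 ]
[ 0.437  -0.2838  0.1   ] 68.57214404257309 1.331116817319722
[0.0015 0.001  0.051 ]
```

>>> servo_tool(plan=[{"dx": 0.0015, "dy": 0.001, "dz": 0.01, "roll": 0, "jaw": 1}, {"dx": 0, "dy": 0, "dz": 0.012, "roll": 0, "jaw": 1}, {"dx": 0, "dy": 0, "dz": 0.012, "roll": 0, "jaw": 1}, {"dx": 0, "dy": 0, "dz": 0.012, "roll": 0, "jaw": 1}, {"dx": 0, "dy": 0, "dz": 0.012, "roll": 0, "jaw": 1}, {"dx": 0, "dy": 0, "dz": 0.009, "roll": 0, "jaw": 1}, {"dx": 0, "dy": 0, "dz": 0, "roll": 0, "jaw": 1}, {"dx": 0, "dy": 0, "dz": 0, "roll": 0, "jaw": 1}], squeeze=25)

```text
time: 3.3
tcp_pos: [0.437, -0.2828, 0.0833]
eef_rot: [-3.141, 0.001, -0.366]
contact_force: [-1.1, 0.2, 0.0]
opening: 0.0882
```

>>> servo_tool(plan=[{"dx": 0, "dy": 0, "dz": 0, "roll": 0, "jaw": 0.6}, {"dx": 0, "dy": 0, "dz": 0, "roll": 0, "jaw": 0.6}, {"dx": 0, "dy": 0, "dz": 0, "roll": 0, "jaw": 0.6}, {"dx": 0, "dy": 0, "dz": 0, "roll": 0, "jaw": 0.6}, {"dx": 0, "dy": 0, "dz": 0, "roll": 0, "jaw": 0.6}, {"dx": 0, "dy": 0, "dz": 0, "roll": 0, "jaw": 0.6}, {"dx": 0, "dy": 0, "dz": 0, "roll": 0, "jaw": 0.6}, {"dx": 0, "dy": 0, "dz": 0, "roll": 0, "jaw": 0.6}], squeeze=25)

```text
time: 3.97
tcp_pos: [0.4374, -0.2831, 0.0841]
eef_rot: [3.141, -0.001, -0.365]
contact_force: [-0.4, 0.6, 5.0]
opening: 0.0597
```

```bash
python3 w.py w4
```

```text
3.9667 [ 0.4374 -0.2831  0.0841] [ 3.1414e+00 -6.0000e-04 -3.6500e-01] [-0.4   0.65  5.  ]
```

View pics/w4.png

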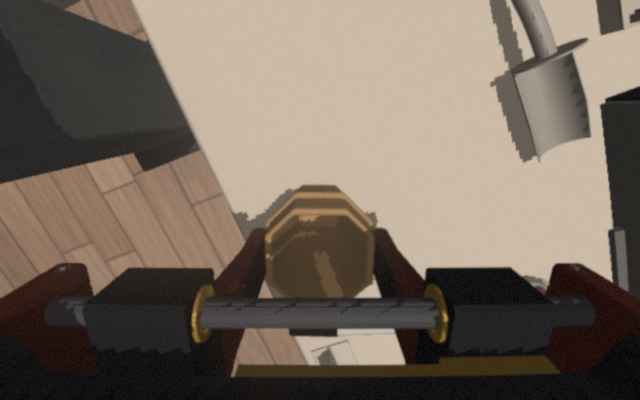

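>>> servo_tool(plan=[{"dx": 0, "dy": 0, "dz": -0.008, "roll": 0, "jaw": 0.6}, {"dx": 0, "dy": 0, "dz": -0.016, "roll": 0, "jaw": 0.6}, {"dx": 0, "dy": 0, "dz": -0.03, "roll": 0, "jaw": 0.6}, {"dx": 0, "dy": 0, "dz": -0.035, "roll": 0, "jaw": 0.6}, {"dx": 0, "dy": 0, "dz": -0.035, "roll": 0, "jaw": 0.6}, {"dx": 0, "dy": 0, "dz": -0.03, "roll": 0, "jaw": 0.6}, {"dx": 0, "dy": 0, "dz": -0.02, "roll": 0, "jaw": 0.6}, {"dx": 0, "dy": 0, "dz": -0.008, "roll": 0, "jaw": 0.6}])

```text
time: 4.68
tcp_pos: [0.4383, -0.2838, 0.2693]
eef_rot: [3.14, -0.005, -0.365]
contact_force: [0.7, -0.8, -1.1]
opening: 0.0595
```

```bash
python3 w.py w5; python3 - <<'E'
from h import *
print(monitor.get_obs()['opening'])
for f in ('w4','w5'):
    C=cam('wrist',np.load(f+'.npy')); print(proj([[.494,-.0375,.107]],C))
T=np.load('w5.npy')
# where would p appear for TCP candidates with yaw 0
for off in (.05,.08,.1,.12):
    Q=np.eye(4);Q[:3,:3]=R.from_euler('xyz',[np.pi,0,0]).as_matrix();Q[:3,3]=[.494,-.0375-off,.265]; print(off,proj([[.494,-.0375,.107]],cam('wrist',Q)))
E
```

```text
4.8833 [ 0.4364 -0.2823  0.2642] [-3.1407e+00  2.3000e-03 -3.6500e-01] [-0.03  1.31 -0.86]
0.05993416524927146
[[ 218.4689983  -390.04793058]]
[[281.92257207 -85.12564166]]
0.05 [[318.9525764  138.45955286]]
0.08 [[318.94167512 109.10125432]]
0.1 [[318.93419488  88.71063896]]
0.12 [[318.92654813  67.6481443 ]]
```

View pics/w5.png

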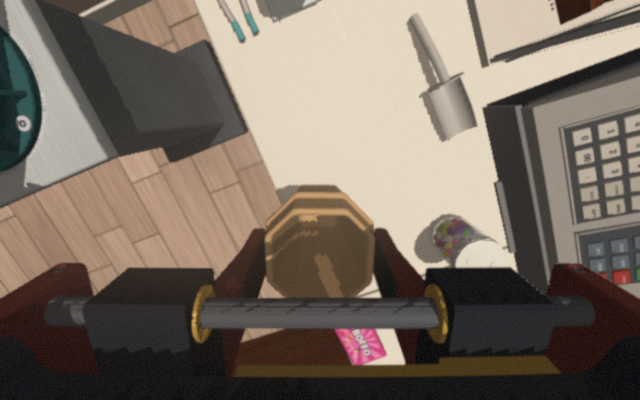

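>>> servo_tool(plan=[{"dx": 0, "dy": 0, "dz": 0, "roll": -0.06, "jaw": 0.6}, {"dx": 0, "dy": 0, "dz": 0, "roll": -0.12, "jaw": 0.6}, {"dx": 0, "dy": 0, "dz": 0, "roll": -0.12, "jaw": 0.6}, {"dx": 0, "dy": 0, "dz": 0, "roll": -0.065, "jaw": 0.6}, {"dx": 0.01, "dy": -0.025, "dz": 0, "roll": 0, "jaw": 0.6}, {"dx": 0.0165, "dy": -0.041, "dz": 0, "roll": 0, "jaw": 0.6}, {"dx": 0.0165, "dy": -0.041, "dz": 0, "roll": 0, "jaw": 0.6}, {"dx": 0.015, "dy": -0.038, "dz": 0, "roll": 0, "jaw": 0.6}])

```text
time: 5.6
tcp_pos: [0.4925, -0.1408, 0.2636]
eef_rot: [-3.14, 0.003, -0.002]
contact_force: [1.0, -0.8, -0.8]
opening: 0.0596
```

```bash
python3 w.py w6; python3 - <<'E'
from h import *
C=cam('wrist',np.load('w6.npy'));c=proj([[.494,-.0375,.107]],C)[0].astype(int); print(c-60)
a=cv2.imread('pics/w6.png'); cv2.imwrite('pics/w6c.png',cv2.resize(a[max(0,c[1]-60):c[1]+60,c[0]-60:c[0]+60],None,fx=5,fy=5,interpolation=2))
E
```

```text
5.95 [ 0.4925 -0.1436  0.2648] [-3.1414e+00  1.8000e-03 -1.2000e-03] [ 0.37 -0.75 -1.28]
[260  22]
```

View pics/w6c.png

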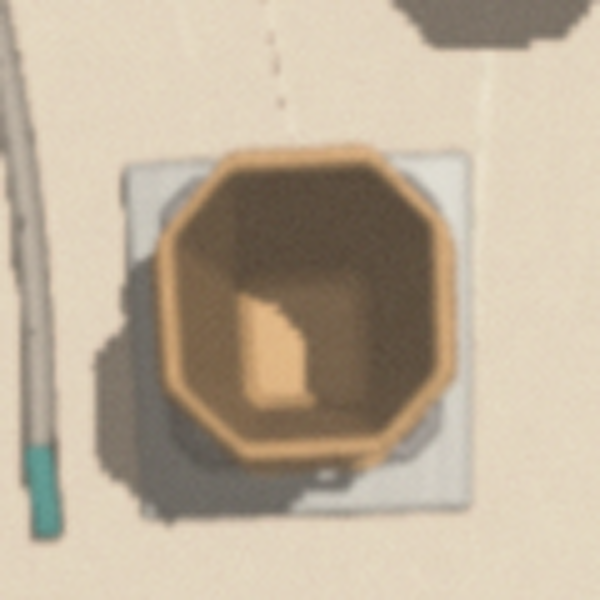

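View pics/w6.png

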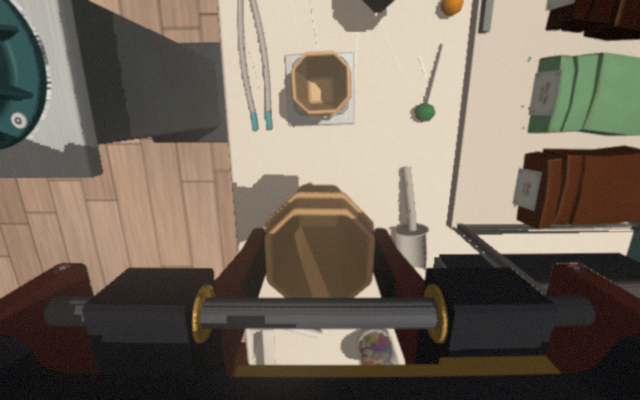

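```bash
python3 - <<'E'
from h import *
C=cam('wrist',np.load('w6.npy'))
v=np.array([(235,148),(370,145),(455,235),(455,375),(383,458),(243,462),(165,385),(158,240)])/5+[260,22]-.4
for z in (None,.107):
    x,r=fitoct(v,C,[.494,-.038,.107],z); print(x[:3].round(4),(np.rad2deg(x[3])+45)%90-45,r)
f=np.array([(125,165),(470,153),(470,508),(140,518)])/5+[260,22]-.4
print([onz(p,.007,C).round(4).tolist() for p in f], np.mean([onz(p,.007,C) for p in f],0))
a=cv2.imread('pics/w6.png'); cv2.imwrite('pics/w6h.png',cv2.resize(a[170:310,250:390],None,fx=4.2,fy=4.2,interpolation=2))
E
```

```text
[ 0.4949 -0.0383  0.1049] 1.6085629008540252 0.6195386427468292
[ 0.4949 -0.0385  0.104 ] 1.6085289992166096 0.6567324116777669
[[0.4478, 0.0056, 0.007], [0.5375, 0.0084, 0.007], [0.54, -0.0815, 0.007], [0.4492, -0.0841, 0.007]] [ 0.49362396 -0.03791324  0.007     ]
```

View pics/w6h.png

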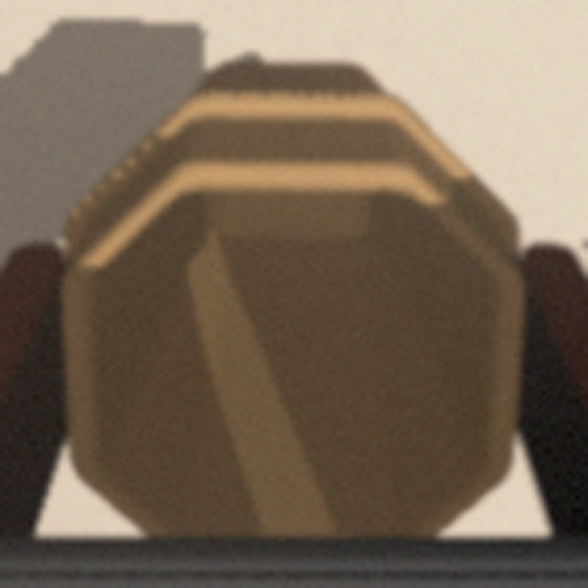

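```bash
python3 - <<'E'
from h import *
C=cam('wrist',np.eye(4))
v=np.array([(181,162),(404,162),(522,280),(64,275),(512,467),(75,470)])/4.2+[250,170]-.4
for z in (None,-.018):
    x,r=fitoct(v,C,[0,0,-.018],z); print(x[:3].round(4),(np.rad2deg(x[3])+45)%90-45,r)
E
```

```text
[ 0.0005  0.0022 -0.0118] 0.04211091930318389 0.5141165881949296
[ 0.0005 -0.0005 -0.0205] 0.042827240331632765 2.390915202590115
```

>>> servo_tool(plan=[{"dx": 0.0024, "dy": -0.012, "dz": 0, "roll": -0.028, "jaw": 0.6}, {"dx": 0, "dy": -0.024, "dz": 0, "roll": 0, "jaw": 0.6}, {"dx": 0, "dy": -0.03, "dz": 0, "roll": 0, "jaw": 0.6}, {"dx": 0, "dy": -0.025, "dz": 0, "roll": 0, "jaw": 0.6}, {"dx": 0, "dy": -0.015, "dz": 0, "roll": 0, "jaw": 0.6}, {"dx": 0, "dy": 0, "dz": 0, "roll": 0, "jaw": 0.6}, {"dx": 0, "dy": 0, "dz": 0, "roll": 0, "jaw": 0.6}, {"dx": 0, "dy": 0, "dz": 0, "roll": 0, "jaw": 0.6}])

```text
time: 6.67
tcp_pos: [0.4932, -0.0373, 0.2658]
eef_rot: [3.141, -0.0, 0.028]
contact_force: [1.0, 0.7, -1.4]
opening: 0.06
```

```bash
python3 w.py w7; python3 -c "
from h import *
s=eyes.camera('side');t=eyes.camera('top')
cv2.imwrite('pics/st7.png',np.hstack([cv2.resize(s[120:220,280:370],None,fx=4,fy=4,interpolation=2),cv2.resize(t[150:250,255:345],None,fx=4,fy=4,interpolation=2)]))"
```

```text
6.6667 [ 0.4932 -0.0373  0.2658] [ 3.1411e+00 -3.0000e-04  2.8100e-02] [ 0.99  0.67 -1.42]
```

View pics/st7.png

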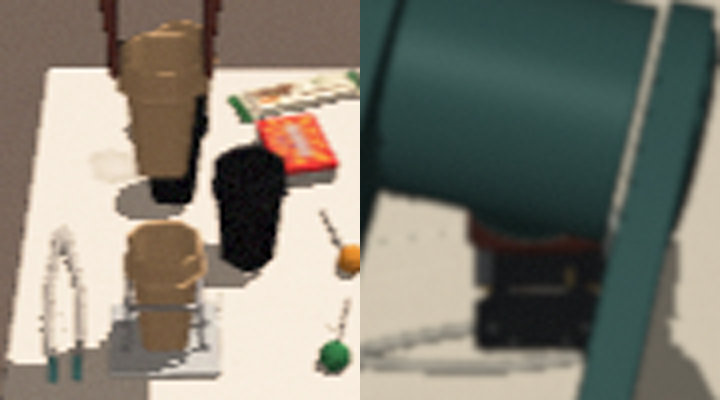

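>>> servo_tool(plan=[{"dx": 0.001, "dy": 0, "dz": 0.01, "roll": 0, "jaw": 0.6}, {"dx": 0, "dy": 0, "dz": 0.02, "roll": 0, "jaw": 0.6}, {"dx": 0, "dy": 0, "dz": 0.02, "roll": 0, "jaw": 0.6}, {"dx": 0, "dy": 0, "dz": 0.015, "roll": 0, "jaw": 0.6}, {"dx": 0, "dy": 0, "dz": 0.015, "roll": 0, "jaw": 0.6}, {"dx": 0, "dy": 0, "dz": 0.012, "roll": 0, "jaw": 0.6}, {"dx": 0, "dy": 0, "dz": 0.008, "roll": 0, "jaw": 0.6}, {"dx": 0, "dy": 0, "dz": 0, "roll": 0, "jaw": 0.6}], squeeze=12)

```text
time: 7.48
tcp_pos: [0.4926, -0.0367, 0.1636]
eef_rot: [-3.141, 0.004, 0.027]
contact_force: [-1.2, -0.1, -1.4]
opening: 0.0598
```

>>> servo_tool(plan=[{"dx": 0, "dy": 0, "dz": 0.003, "roll": 0, "jaw": 0.6}, {"dx": 0, "dy": 0, "dz": 0.003, "roll": 0, "jaw": 0.6}, {"dx": 0, "dy": 0, "dz": 0.003, "roll": 0, "jaw": 0.6}, {"dx": 0, "dy": 0, "dz": 0.003, "roll": 0, "jaw": 0.6}, {"dx": 0, "dy": 0, "dz": 0.002, "roll": 0, "jaw": 0.6}, {"dx": 0, "dy": 0, "dz": 0, "roll": 0, "jaw": 0.6}, {"dx": 0, "dy": 0, "dz": 0, "roll": 0, "jaw": 0.6}, {"dx": 0, "dy": 0, "dz": 0, "roll": 0, "jaw": 0.6}], squeeze=8)

```text
time: 8.15
tcp_pos: [0.4942, -0.0366, 0.1518]
eef_rot: [-3.142, -0.0, 0.028]
contact_force: [0.7, 0.5, -1.5]
opening: 0.0603
```

```bash
cat > o.py <<'E'
from h import *
for i in range(3):
    o=monitor.get_obs(); print(round(o['time'],2),o['tcp_pos'].round(4),o['contact_force'].round(2),o['torque'].round(2),round(o['opening'],4))
    if i<2: im=eyes.camera('side')
cv2.imwrite('pics/so.png',cv2.resize(im[120:220,270:370],None,fx=5,fy=5,interpolation=2))
E
python3 o.py
```

```text
8.15 [ 0.4942 -0.0366  0.1518] [ 0.72  0.48 -1.49] [-0.02 -0.07 -0.02] 0.0603
8.2 [ 0.4942 -0.0366  0.1519] [ 0.28  0.16 -0.63] [-0.07 -0.01 -0.  ] 0.0599
8.25 [ 0.4942 -0.0366  0.1518] [-0.32  0.28 -0.98] [-0.02 -0.11  0.02] 0.0601
```

View pics/so.png

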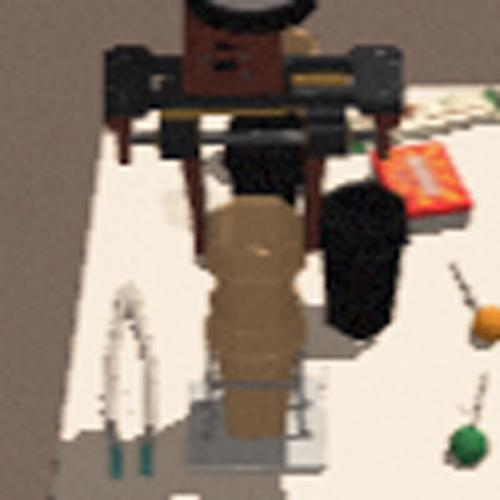

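>>> servo_tool(plan=[{"dx": 0, "dy": 0, "dz": 0.002, "roll": 0, "jaw": 0.6}, {"dx": 0, "dy": 0, "dz": 0.002, "roll": 0, "jaw": 0.6}, {"dx": 0, "dy": 0, "dz": 0.001, "roll": 0, "jaw": 0.6}, {"dx": 0, "dy": 0, "dz": 0.001, "roll": 0, "jaw": 0.6}, {"dx": 0, "dy": 0, "dz": 0, "roll": 0, "jaw": 0.6}, {"dx": 0, "dy": 0, "dz": 0, "roll": 0, "jaw": 0.6}, {"dx": 0, "dy": 0, "dz": 0, "roll": 0, "jaw": 0.6}, {"dx": 0, "dy": 0, "dz": 0, "roll": 0, "jaw": 0.6}])

```text
time: 8.92
tcp_pos: [0.4941, -0.0366, 0.1457]
eef_rot: [-3.142, -0.0, 0.028]
contact_force: [-0.8, -0.1, 0.1]
opening: 0.0599
```

>>> servo_tool(plan=[{"dx": 0, "dy": 0, "dz": 0.0005, "roll": 0, "jaw": 0.6}, {"dx": 0, "dy": 0, "dz": 0.0005, "roll": 0, "jaw": 0.6}, {"dx": 0, "dy": 0, "dz": 0.0005, "roll": 0, "jaw": 0.6}, {"dx": 0, "dy": 0, "dz": 0, "roll": 0, "jaw": 0.6}, {"dx": 0, "dy": 0, "dz": 0, "roll": 0, "jaw": 0.6}, {"dx": 0, "dy": 0, "dz": 0, "roll": 0, "jaw": 0.6}, {"dx": 0, "dy": 0, "dz": 0, "roll": 0, "jaw": 0.6}, {"dx": 0, "dy": 0, "dz": 0, "roll": 0, "jaw": 0.6}])

```text
time: 9.58
tcp_pos: [0.4941, -0.0366, 0.1442]
eef_rot: [-3.141, 0.0, 0.028]
contact_force: [-0.7, -0.1, -1.6]
opening: 0.06
```

>>> servo_tool(plan=[{"dx": 0, "dy": 0, "dz": 0.0005, "roll": 0, "jaw": 0.6}, {"dx": 0, "dy": 0, "dz": 0.0005, "roll": 0, "jaw": 0.6}, {"dx": 0, "dy": 0, "dz": 0.0005, "roll": 0, "jaw": 0.6}, {"dx": 0, "dy": 0, "dz": 0, "roll": 0, "jaw": 0.6}, {"dx": 0, "dy": 0, "dz": 0, "roll": 0, "jaw": 0.6}, {"dx": 0, "dy": 0, "dz": 0, "roll": 0, "jaw": 0.6}, {"dx": 0, "dy": 0, "dz": 0, "roll": 0, "jaw": 0.6}, {"dx": 0, "dy": 0, "dz": 0, "roll": 0, "jaw": 0.6}])

```text
time: 10.25
tcp_pos: [0.4941, -0.0366, 0.1427]
eef_rot: [-3.142, -0.0, 0.028]
contact_force: [0.3, -0.3, -1.7]
opening: 0.0601
```

>>> servo_tool(plan=[{"dx": 0, "dy": 0, "dz": 0.0005, "roll": 0, "jaw": 0.6}, {"dx": 0, "dy": 0, "dz": 0.0005, "roll": 0, "jaw": 0.6}, {"dx": 0, "dy": 0, "dz": 0.0005, "roll": 0, "jaw": 0.6}, {"dx": 0, "dy": 0, "dz": 0, "roll": 0, "jaw": 0.6}, {"dx": 0, "dy": 0, "dz": 0, "roll": 0, "jaw": 0.6}, {"dx": 0, "dy": 0, "dz": 0, "roll": 0, "jaw": 0.6}, {"dx": 0, "dy": 0, "dz": 0, "roll": 0, "jaw": 0.6}, {"dx": 0, "dy": 0, "dz": 0, "roll": 0, "jaw": 0.6}])

```text
time: 10.92
tcp_pos: [0.4941, -0.0366, 0.1412]
eef_rot: [-3.141, -0.0, 0.028]
contact_force: [0.6, 0.2, -0.6]
opening: 0.0603
```

>>> servo_tool(plan=[{"dx": 0, "dy": 0, "dz": 0.0005, "roll": 0, "jaw": 0.6}, {"dx": 0, "dy": 0, "dz": 0.0005, "roll": 0, "jaw": 0.6}, {"dx": 0, "dy": 0, "dz": 0.0005, "roll": 0, "jaw": 0.6}, {"dx": 0, "dy": 0, "dz": 0, "roll": 0, "jaw": 0.6}, {"dx": 0, "dy": 0, "dz": 0, "roll": 0, "jaw": 0.6}, {"dx": 0, "dy": 0, "dz": 0, "roll": 0, "jaw": 0.6}, {"dx": 0, "dy": 0, "dz": 0, "roll": 0, "jaw": 0.6}, {"dx": 0, "dy": 0, "dz": 0, "roll": 0, "jaw": 0.6}])

```text
time: 11.58
tcp_pos: [0.4941, -0.0366, 0.1397]
eef_rot: [-3.141, 0.0, 0.028]
contact_force: [0.7, 0.1, -1.5]
opening: 0.0601
```

```bash
python3 o.py
```

```text
11.58 [ 0.4941 -0.0366  0.1397] [ 0.74  0.08 -1.46] [-0.07 -0.03  0.  ] 0.0601
11.63 [ 0.4941 -0.0366  0.1397] [ 0.32 -0.61 -1.08] [-0.02 -0.04 -0.02] 0.0605
11.68 [ 0.4941 -0.0366  0.1397] [ 0.11 -0.81 -0.33] [ 0.03 -0.08  0.06] 0.0601
```

>>> servo_tool(plan=[{"dx": 0, "dy": 0, "dz": 0.0005, "roll": 0, "jaw": 0.6}, {"dx": 0, "dy": 0, "dz": 0.0005, "roll": 0, "jaw": 0.6}, {"dx": 0, "dy": 0, "dz": 0.0005, "roll": 0, "jaw": 0.6}, {"dx": 0, "dy": 0, "dz": 0, "roll": 0, "jaw": 0.6}, {"dx": 0, "dy": 0, "dz": 0, "roll": 0, "jaw": 0.6}, {"dx": 0, "dy": 0, "dz": 0, "roll": 0, "jaw": 0.6}, {"dx": 0, "dy": 0, "dz": 0, "roll": 0, "jaw": 0.6}, {"dx": 0, "dy": 0, "dz": 0, "roll": 0, "jaw": 0.6}])

```text
time: 12.35
tcp_pos: [0.4941, -0.0366, 0.1382]
eef_rot: [-3.141, 0.0, 0.028]
contact_force: [0.3, 0.4, -0.5]
opening: 0.06
```

>>> servo_tool(plan=[{"dx": 0, "dy": 0, "dz": 0.0005, "roll": 0, "jaw": 0.6}, {"dx": 0, "dy": 0, "dz": 0.0005, "roll": 0, "jaw": 0.6}, {"dx": 0, "dy": 0, "dz": 0.0005, "roll": 0, "jaw": 0.6}, {"dx": 0, "dy": 0, "dz": 0, "roll": 0, "jaw": 0.6}, {"dx": 0, "dy": 0, "dz": 0, "roll": 0, "jaw": 0.6}, {"dx": 0, "dy": 0, "dz": 0, "roll": 0, "jaw": 0.6}, {"dx": 0, "dy": 0, "dz": 0, "roll": 0, "jaw": 0.6}, {"dx": 0, "dy": 0, "dz": 0, "roll": 0, "jaw": 0.6}])

```text
time: 13.02
tcp_pos: [0.4941, -0.0366, 0.1367]
eef_rot: [-3.142, -0.0, 0.028]
contact_force: [0.6, -1.3, -1.5]
opening: 0.0602
```

>>> servo_tool(plan=[{"dx": 0, "dy": 0, "dz": 0.0005, "roll": 0, "jaw": 0.6}, {"dx": 0, "dy": 0, "dz": 0.0005, "roll": 0, "jaw": 0.6}, {"dx": 0, "dy": 0, "dz": 0.0005, "roll": 0, "jaw": 0.6}, {"dx": 0, "dy": 0, "dz": 0, "roll": 0, "jaw": 0.6}, {"dx": 0, "dy": 0, "dz": 0, "roll": 0, "jaw": 0.6}, {"dx": 0, "dy": 0, "dz": 0, "roll": 0, "jaw": 0.6}, {"dx": 0, "dy": 0, "dz": 0, "roll": 0, "jaw": 0.6}, {"dx": 0, "dy": 0, "dz": 0, "roll": 0, "jaw": 0.6}])

```text
time: 13.68
tcp_pos: [0.4941, -0.0366, 0.1352]
eef_rot: [-3.142, -0.0, 0.028]
contact_force: [0.8, 0.5, -0.9]
opening: 0.0601
```

>>> servo_tool(plan=[{"dx": 0, "dy": 0, "dz": 0.0005, "roll": 0, "jaw": 0.6}, {"dx": 0, "dy": 0, "dz": 0.0005, "roll": 0, "jaw": 0.6}, {"dx": 0, "dy": 0, "dz": 0.0005, "roll": 0, "jaw": 0.6}, {"dx": 0, "dy": 0, "dz": 0, "roll": 0, "jaw": 0.6}, {"dx": 0, "dy": 0, "dz": 0, "roll": 0, "jaw": 0.6}, {"dx": 0, "dy": 0, "dz": 0, "roll": 0, "jaw": 0.6}, {"dx": 0, "dy": 0, "dz": 0, "roll": 0, "jaw": 0.6}, {"dx": 0, "dy": 0, "dz": 0, "roll": 0, "jaw": 0.6}])

```text
time: 14.35
tcp_pos: [0.4941, -0.0366, 0.1337]
eef_rot: [-3.142, -0.0, 0.028]
contact_force: [-0.0, -0.0, -2.4]
opening: 0.06
```

>>> servo_tool(plan=[{"dx": 0, "dy": 0, "dz": 0.0005, "roll": 0, "jaw": 0.6}, {"dx": 0, "dy": 0, "dz": 0.0005, "roll": 0, "jaw": 0.6}, {"dx": 0, "dy": 0, "dz": 0.0005, "roll": 0, "jaw": 0.6}, {"dx": 0, "dy": 0, "dz": 0, "roll": 0, "jaw": 0.6}, {"dx": 0, "dy": 0, "dz": 0, "roll": 0, "jaw": 0.6}, {"dx": 0, "dy": 0, "dz": 0, "roll": 0, "jaw": 0.6}, {"dx": 0, "dy": 0, "dz": 0, "roll": 0, "jaw": 0.6}, {"dx": 0, "dy": 0, "dz": 0, "roll": 0, "jaw": 0.6}])

```text
time: 15.02
tcp_pos: [0.4941, -0.0366, 0.1322]
eef_rot: [-3.141, 0.0, 0.028]
contact_force: [-0.5, 0.2, -2.0]
opening: 0.0601
```

>>> servo_tool(plan=[{"dx": 0, "dy": 0, "dz": 0.0005, "roll": 0, "jaw": 0.6}, {"dx": 0, "dy": 0, "dz": 0.0005, "roll": 0, "jaw": 0.6}, {"dx": 0, "dy": 0, "dz": 0.0005, "roll": 0, "jaw": 0.6}, {"dx": 0, "dy": 0, "dz": 0, "roll": 0, "jaw": 0.6}, {"dx": 0, "dy": 0, "dz": 0, "roll": 0, "jaw": 0.6}, {"dx": 0, "dy": 0, "dz": 0, "roll": 0, "jaw": 0.6}, {"dx": 0, "dy": 0, "dz": 0, "roll": 0, "jaw": 0.6}, {"dx": 0, "dy": 0, "dz": 0, "roll": 0, "jaw": 0.6}])

```text
time: 15.68
tcp_pos: [0.4941, -0.0366, 0.1307]
eef_rot: [-3.141, -0.0, 0.028]
contact_force: [0.3, -1.3, -1.4]
opening: 0.0599
```

>>> servo_tool(plan=[{"dx": 0, "dy": 0, "dz": 0.0005, "roll": 0, "jaw": 0.6}, {"dx": 0, "dy": 0, "dz": 0.0005, "roll": 0, "jaw": 0.6}, {"dx": 0, "dy": 0, "dz": 0.0005, "roll": 0, "jaw": 0.6}, {"dx": 0, "dy": 0, "dz": 0, "roll": 0, "jaw": 0.6}, {"dx": 0, "dy": 0, "dz": 0, "roll": 0, "jaw": 0.6}, {"dx": 0, "dy": 0, "dz": 0, "roll": 0, "jaw": 0.6}, {"dx": 0, "dy": 0, "dz": 0, "roll": 0, "jaw": 0.6}, {"dx": 0, "dy": 0, "dz": 0, "roll": 0, "jaw": 0.6}])

```text
time: 16.35
tcp_pos: [0.494, -0.0366, 0.1292]
eef_rot: [-3.141, 0.0, 0.028]
contact_force: [-1.1, 0.1, -1.3]
opening: 0.0602
```

```bash
python3 o.py
```

```text
16.35 [ 0.494  -0.0366  0.1292] [-1.07  0.11 -1.32] [-0.03 -0.04  0.01] 0.0602
16.4 [ 0.494  -0.0366  0.1292] [-0.03  0.78 -0.97] [-0.07 -0.09  0.01] 0.06
16.45 [ 0.4941 -0.0366  0.1292] [-0.4   0.39 -1.83] [-0.05 -0.07  0.02] 0.0601
```

View pics/so.png

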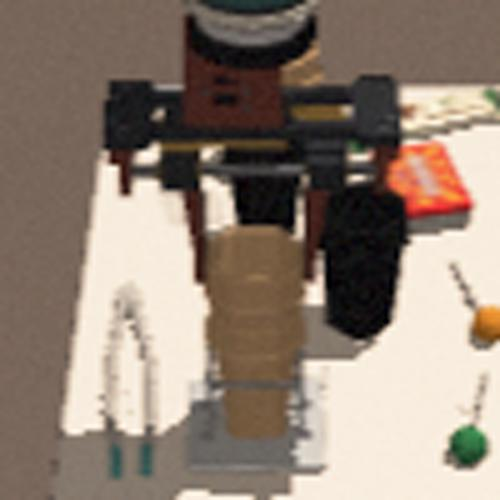

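>>> servo_tool(plan=[{"dx": 0, "dy": 0, "dz": 0.0005, "roll": 0, "jaw": 0.6}, {"dx": 0, "dy": 0, "dz": 0.0005, "roll": 0, "jaw": 0.6}, {"dx": 0, "dy": 0, "dz": 0.0005, "roll": 0, "jaw": 0.6}, {"dx": 0, "dy": 0, "dz": 0, "roll": 0, "jaw": 0.6}, {"dx": 0, "dy": 0, "dz": 0, "roll": 0, "jaw": 0.6}, {"dx": 0, "dy": 0, "dz": 0, "roll": 0, "jaw": 0.6}, {"dx": 0, "dy": 0, "dz": 0, "roll": 0, "jaw": 0.6}, {"dx": 0, "dy": 0, "dz": 0, "roll": 0, "jaw": 0.6}])

```text
time: 17.12
tcp_pos: [0.4941, -0.0366, 0.1277]
eef_rot: [-3.142, -0.0, 0.028]
contact_force: [-0.4, -0.6, -0.7]
opening: 0.0601
```

>>> servo_tool(plan=[{"dx": 0, "dy": 0, "dz": 0.0005, "roll": 0, "jaw": 0.6}, {"dx": 0, "dy": 0, "dz": 0.0005, "roll": 0, "jaw": 0.6}, {"dx": 0, "dy": 0, "dz": 0.0005, "roll": 0, "jaw": 0.6}, {"dx": 0, "dy": 0, "dz": 0, "roll": 0, "jaw": 0.6}, {"dx": 0, "dy": 0, "dz": 0, "roll": 0, "jaw": 0.6}, {"dx": 0, "dy": 0, "dz": 0, "roll": 0, "jaw": 0.6}, {"dx": 0, "dy": 0, "dz": 0, "roll": 0, "jaw": 0.6}, {"dx": 0, "dy": 0, "dz": 0, "roll": 0, "jaw": 0.6}])

```text
time: 17.78
tcp_pos: [0.494, -0.0366, 0.1262]
eef_rot: [-3.142, 0.0, 0.028]
contact_force: [0.3, 0.2, -1.9]
opening: 0.0602
```

>>> servo_tool(plan=[{"dx": 0, "dy": 0, "dz": 0.0005, "roll": 0, "jaw": 0.6}, {"dx": 0, "dy": 0, "dz": 0.0005, "roll": 0, "jaw": 0.6}, {"dx": 0, "dy": 0, "dz": 0.0005, "roll": 0, "jaw": 0.6}, {"dx": 0, "dy": 0, "dz": 0, "roll": 0, "jaw": 0.6}, {"dx": 0, "dy": 0, "dz": 0, "roll": 0, "jaw": 0.6}, {"dx": 0, "dy": 0, "dz": 0, "roll": 0, "jaw": 0.6}, {"dx": 0, "dy": 0, "dz": 0, "roll": 0, "jaw": 0.6}, {"dx": 0, "dy": 0, "dz": 0, "roll": 0, "jaw": 0.6}])

```text
time: 18.45
tcp_pos: [0.494, -0.0366, 0.1247]
eef_rot: [-3.141, 0.0, 0.028]
contact_force: [-0.1, 1.0, -1.7]
opening: 0.0604
```

>>> servo_tool(plan=[{"dx": 0, "dy": 0, "dz": 0.0005, "roll": 0, "jaw": 0.6}, {"dx": 0, "dy": 0, "dz": 0.0005, "roll": 0, "jaw": 0.6}, {"dx": 0, "dy": 0, "dz": 0.0005, "roll": 0, "jaw": 0.6}, {"dx": 0, "dy": 0, "dz": 0, "roll": 0, "jaw": 0.6}, {"dx": 0, "dy": 0, "dz": 0, "roll": 0, "jaw": 0.6}, {"dx": 0, "dy": 0, "dz": 0, "roll": 0, "jaw": 0.6}, {"dx": 0, "dy": 0, "dz": 0, "roll": 0, "jaw": 0.6}, {"dx": 0, "dy": 0, "dz": 0, "roll": 0, "jaw": 0.6}])

```text
time: 19.12
tcp_pos: [0.4941, -0.0366, 0.1232]
eef_rot: [-3.141, 0.0, 0.028]
contact_force: [0.4, 0.4, -1.5]
opening: 0.0602
```

>>> servo_tool(plan=[{"dx": 0, "dy": 0, "dz": 0.0005, "roll": 0, "jaw": 0.6}, {"dx": 0, "dy": 0, "dz": 0.0005, "roll": 0, "jaw": 0.6}, {"dx": 0, "dy": 0, "dz": 0.0005, "roll": 0, "jaw": 0.6}, {"dx": 0, "dy": 0, "dz": 0, "roll": 0, "jaw": 0.6}, {"dx": 0, "dy": 0, "dz": 0, "roll": 0, "jaw": 0.6}, {"dx": 0, "dy": 0, "dz": 0, "roll": 0, "jaw": 0.6}, {"dx": 0, "dy": 0, "dz": 0, "roll": 0, "jaw": 0.6}, {"dx": 0, "dy": 0, "dz": 0, "roll": 0, "jaw": 0.6}])

```text
time: 19.78
tcp_pos: [0.4941, -0.0366, 0.1217]
eef_rot: [-3.142, -0.0, 0.028]
contact_force: [-0.8, -0.0, -2.0]
opening: 0.0601
```

```bash
python3 o.py
```

```text
19.78 [ 0.4941 -0.0366  0.1217] [-0.75 -0.03 -1.95] [-0.04 -0.15  0.01] 0.0601
19.83 [ 0.4941 -0.0366  0.1217] [-0.38  0.36 -0.86] [-0.05 -0.2  -0.02] 0.0601
19.88 [ 0.4941 -0.0366  0.1217] [ 0.47 -0.05 -1.54] [ 0.03 -0.2  -0.03] 0.0598
```

View pics/so.png

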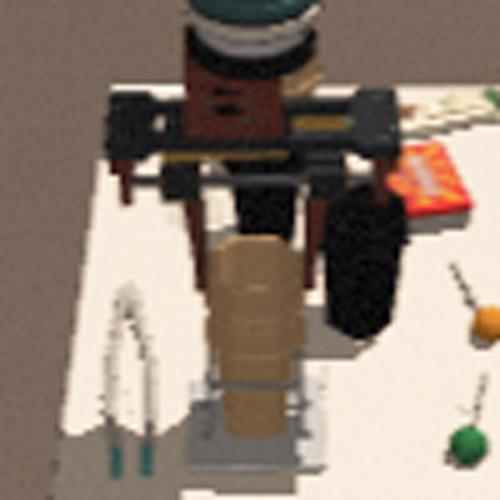

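>>> servo_tool(plan=[{"dx": 0, "dy": 0, "dz": 0.0005, "roll": 0, "jaw": 0.6}, {"dx": 0, "dy": 0, "dz": 0.0005, "roll": 0, "jaw": 0.6}, {"dx": 0, "dy": 0, "dz": 0, "roll": 0, "jaw": 0.6}, {"dx": 0, "dy": 0, "dz": 0, "roll": 0, "jaw": 0.6}, {"dx": 0, "dy": 0, "dz": 0, "roll": 0, "jaw": 0.6}, {"dx": 0, "dy": 0, "dz": 0, "roll": 0, "jaw": 0.6}, {"dx": 0, "dy": 0, "dz": 0, "roll": 0, "jaw": 0.6}, {"dx": 0, "dy": 0, "dz": 0, "roll": 0, "jaw": 0.6}])

```text
time: 20.55
tcp_pos: [0.4942, -0.0367, 0.121]
eef_rot: [3.142, -0.0, 0.028]
contact_force: [-1.5, -0.1, 5.7]
opening: 0.0598
```

```bash
python3 o.py
```

```text
20.55 [ 0.4942 -0.0367  0.121 ] [-1.49 -0.12  5.68] [-0.07  0.13  0.03] 0.0598
20.6 [ 0.4942 -0.0367  0.121 ] [-0.4  -0.36  5.53] [-0.05  0.09  0.02] 0.06
20.65 [ 0.4942 -0.0366  0.121 ] [-0.87 -0.62  5.98] [-0.06  0.17  0.01] 0.0602
```

>>> servo_tool(plan=[{"dx": 0, "dy": 0, "dz": 0.0003, "roll": 0, "jaw": 0.6}, {"dx": 0, "dy": 0, "dz": 0.0002, "roll": 0, "jaw": 0.6}, {"dx": 0, "dy": 0, "dz": 0, "roll": 0, "jaw": 0.6}, {"dx": 0, "dy": 0, "dz": 0, "roll": 0, "jaw": 0.6}, {"dx": 0, "dy": 0, "dz": 0, "roll": 0, "jaw": 0.6}, {"dx": 0, "dy": 0, "dz": 0, "roll": 0, "jaw": 0.6}, {"dx": 0, "dy": 0, "dz": 0, "roll": 0, "jaw": 0.6}, {"dx": 0, "dy": 0, "dz": 0, "roll": 0, "jaw": 0.6}])

```text
time: 21.32
tcp_pos: [0.4941, -0.0367, 0.1208]
eef_rot: [3.141, -0.0, 0.028]
contact_force: [-2.9, 0.0, 9.0]
opening: 0.0598
```

```bash
python3 o.py
```

```text
21.32 [ 0.4941 -0.0367  0.1208] [-2.93  0.04  9.01] [ 0.    0.44 -0.05] 0.0598
21.37 [ 0.4941 -0.0367  0.1208] [-2.44 -0.49  9.19] [-0.03  0.42 -0.04] 0.06
21.42 [ 0.4941 -0.0367  0.1208] [-2.58  0.68  9.45] [-0.13  0.42  0.  ] 0.0602
```

>>> servo_tool(plan=[{"dx": -0.0003, "dy": 0, "dz": 0, "roll": 0, "jaw": 0.6}, {"dx": -0.0003, "dy": 0, "dz": 0, "roll": 0, "jaw": 0.6}, {"dx": 0, "dy": 0, "dz": 0, "roll": 0, "jaw": 0.6}, {"dx": 0, "dy": 0, "dz": 0, "roll": 0, "jaw": 0.6}, {"dx": 0, "dy": 0, "dz": 0, "roll": 0, "jaw": 0.6}, {"dx": 0, "dy": 0, "dz": 0, "roll": 0, "jaw": 0.6}, {"dx": 0, "dy": 0, "dz": 0, "roll": 0, "jaw": 0.6}, {"dx": 0, "dy": 0, "dz": 0, "roll": 0, "jaw": 0.6}])

```text
time: 22.08
tcp_pos: [0.4939, -0.0367, 0.1208]
eef_rot: [3.141, -0.001, 0.028]
contact_force: [-0.9, 0.5, 8.5]
opening: 0.0597
```

```bash
python3 o.py
```

```text
22.08 [ 0.4939 -0.0367  0.1208] [-0.92  0.5   8.51] [ 0.02  0.15 -0.02] 0.0597
22.13 [ 0.494  -0.0367  0.1208] [-1.67 -0.38  8.05] [ 0.02  0.1  -0.06] 0.0599
22.18 [ 0.4939 -0.0367  0.1208] [-2.35  0.57  7.86] [-0.02  0.16 -0.02] 0.0602
```

>>> servo_tool(plan=[{"dx": 0, "dy": 0, "dz": -0.0004, "roll": 0, "jaw": 0.6}, {"dx": 0, "dy": 0, "dz": 0, "roll": 0, "jaw": 0.75}, {"dx": 0, "dy": 0, "dz": 0, "roll": 0, "jaw": 1}, {"dx": 0, "dy": 0, "dz": 0, "roll": 0, "jaw": 1}, {"dx": 0, "dy": 0, "dz": 0, "roll": 0, "jaw": 1}, {"dx": 0, "dy": 0, "dz": -0.01, "roll": 0, "jaw": 1}, {"dx": 0, "dy": 0, "dz": -0.03, "roll": 0, "jaw": 1}, {"dx": 0, "dy": 0, "dz": -0.04, "roll": 0, "jaw": 1}])

```text
time: 22.85
tcp_pos: [0.4909, -0.0361, 0.1995]
eef_rot: [-3.14, 0.007, 0.028]
contact_force: [-0.2, 0.1, -0.0]
opening: 0.0878
```

```bash
python3 w.py w8; python3 - <<'E'
from h import *
a=cv2.imread('pics/w8.png'); C=cam('wrist',np.load('w8.npy')); c=proj([[.494,-.0375,.136]],C)[0].astype(int); print(c-60)
s=eyes.camera('side')
cv2.imwrite('pics/w8c.png',np.hstack([cv2.resize(a[c[1]-60:c[1]+60,c[0]-60:c[0]+60],(480,480),interpolation=2),cv2.resize(s[140:220,280:333],(318,480),interpolation=2)]))
E
```

```text
23.15 [ 0.4926 -0.0364  0.2   ] [-3.1412e+00  1.3000e-03  2.8000e-02] [-0.79 -0.23 -0.8 ]
[260 152]
```

View pics/w8c.png

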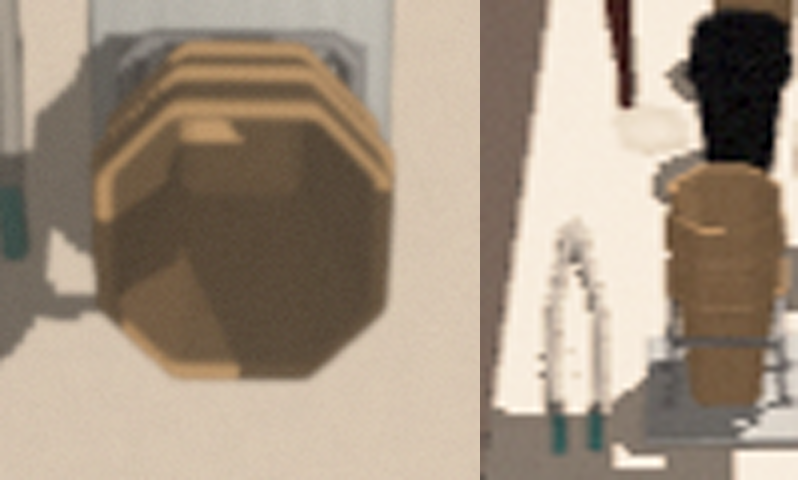

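```bash
python3 - <<'E'
from h import *
C=cam('wrist',np.load('w8.npy'))
v=np.array([(178,99),(306,99),(393,188),(388,306),(312,381),(171,381),(97,311),(94,186)])/4+[260,152]-.4
for z in (None,.136):
    x,r=fitoct(v,C,[.494,-.038,.136],z); print(x[:3].round(4),(np.rad2deg(x[3])+45)%90-45,r)
print(toolT()[:3,3], monitor.get_obs()['joint_positions'].round(3))
E
```

```text
[ 0.4939 -0.0391  0.1326] 1.663685943535576 1.447551610869341
[ 0.4938 -0.0379  0.1359] 1.6636287879462657 1.562332330668169
[ 0.49229038 -0.03638263  0.19935547] [-0.214  0.232  1.762  0.     1.15  -0.242]
```

>>> servo_tool(plan=[{"dx": 0.0026, "dy": -0.03, "dz": -0.004, "roll": 0, "jaw": 1}, {"dx": 0.0026, "dy": -0.041, "dz": -0.004, "roll": 0, "jaw": 1}, {"dx": 0.0026, "dy": -0.041, "dz": -0.004, "roll": 0, "jaw": 1}, {"dx": 0.0026, "dy": -0.041, "dz": -0.004, "roll": 0, "jaw": 1}, {"dx": 0.0026, "dy": -0.041, "dz": -0.004, "roll": 0, "jaw": 1}, {"dx": 0.0026, "dy": -0.041, "dz": 0, "roll": 0, "jaw": 1}, {"dx": 0.0026, "dy": -0.041, "dz": 0, "roll": 0, "jaw": 1}, {"dx": 0.0026, "dy": -0.041, "dz": 0, "roll": 0, "jaw": 1}])

```text
time: 23.92
tcp_pos: [0.5043, 0.2826, 0.2193]
eef_rot: [3.141, 0.002, 0.028]
contact_force: [0.2, -0.4, 0.4]
opening: 0.0877
```

```bash
python3 w.py w9; python3 - <<'E'
from h import *
a=cv2.imread('pics/w9.png'); C=cam('wrist',np.load('w9.npy')); c=proj([[.504,.297,.1]],C)[0].astype(int); print(c-60)
cv2.imwrite('pics/w9c.png',cv2.resize(a[c[1]-60:c[1]+60,c[0]-60:c[0]+60],(600,600),interpolation=2))
E
```

```text
24.2167 [0.5047 0.2796 0.2195] [3.1403e+00 2.2000e-03 2.7700e-02] [ 0.32 -0.86 -0.49]
[258 115]
```

View pics/w9c.png

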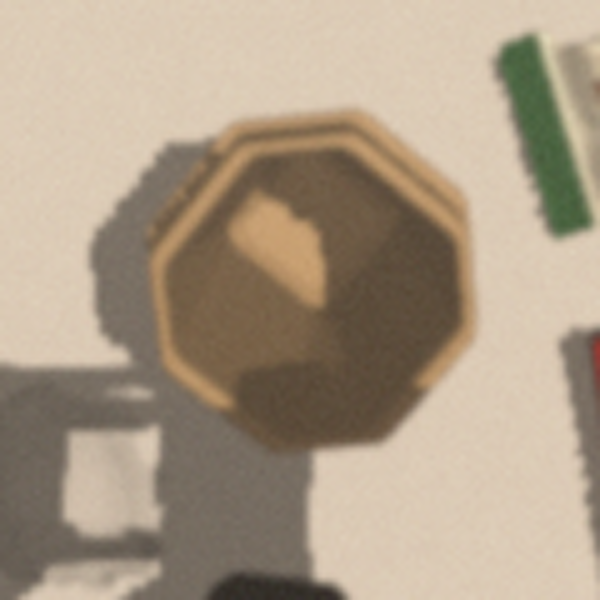

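View pics/w9.png

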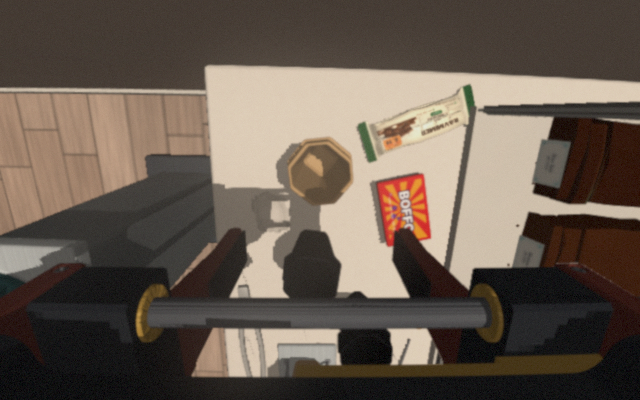

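```bash
python3 - <<'E'
from h import *
C=cam('wrist',np.load('w9.npy'))
v=np.array([(243,137),(357,130),(471,228),(475,335),(385,443),(270,453),(164,365),(150,250)])/5+[258,115]-.4
for z in (None,.1):
    x,r=fitoct(v,C,[.504,.297,.1],z); print(x[:3].round(4),(np.rad2deg(x[3])+45)%90-45,r)
print('edge wall z0',[onz(p,0,C).round(3).tolist() for p in ((206,68),(330,70),(450,75))])
Ct=cam('top'); print([onz(p,0,Ct).round(3).tolist() for p in ((145,240),(152,130))])
print('tin',[onz(p,.02,C).round(3).tolist() for p in ((376,180),(424,174),(430,237),(386,246))])
print('black',onz((313,243),.1,C))
print(monitor.get_obs()['joint_positions'].round(3))
E
```

```text
[0.5056 0.2984 0.0965] -38.582308737917856 0.5522998455626744
[ 0.5056  0.2991 -0.4832] -38.582411485196076 0.6935879645681593
edge wall z0 [[0.366, 0.404, 0.0], [0.514, 0.405, 0.0], [0.659, 0.404, 0.0]]
[[0.389, 0.404, 0.0], [0.704, 0.4, 0.0]]
tin [[0.576, 0.277, 0.02], [0.635, 0.286, 0.02], [0.654, 0.201, 0.02], [0.596, 0.187, 0.02]]
black [0.49994717 0.22594398 0.1       ]
[ 0.386  0.33   1.563 -0.     1.251  0.359]
```

>>> servo_tool(plan=[{"dx": 0.0015, "dy": -0.019, "dz": 0, "roll": 0, "jaw": 1}, {"dx": 0, "dy": 0, "dz": 0.01, "roll": 0.1, "jaw": 1}, {"dx": 0, "dy": 0, "dz": 0.01, "roll": 0.12, "jaw": 1}, {"dx": 0, "dy": 0, "dz": 0.01, "roll": 0.12, "jaw": 1}, {"dx": 0, "dy": 0, "dz": 0.01, "roll": 0.12, "jaw": 1}, {"dx": 0, "dy": 0, "dz": 0.01, "roll": 0.12, "jaw": 1}, {"dx": 0, "dy": 0, "dz": 0.01, "roll": 0.121, "jaw": 1}, {"dx": 0, "dy": 0, "dz": 0.01, "roll": 0, "jaw": 1}])

```text
time: 24.93
tcp_pos: [0.5066, 0.2981, 0.1502]
eef_rot: [3.141, -0.0, -0.68]
contact_force: [-0.4, -0.3, -0.2]
opening: 0.0878
```

```bash
python3 w.py w10; python3 - <<'E'
from h import *
a=cv2.imread('pics/w10.png'); C=cam('wrist',np.load('w10.npy')); c=proj([[.5055,.2985,.1]],C)[0].astype(int); print(c-60)
cv2.imwrite('pics/w10c.png',cv2.resize(a[c[1]-60:c[1]+60,c[0]-60:c[0]+60],(600,600),interpolation=2))
E
```

```text
25.1333 [0.5064 0.299  0.1506] [ 3.1411e+00  3.0000e-04 -6.7110e-01] [0.32 1.17 0.34]
[258 158]
```

View pics/w10c.png

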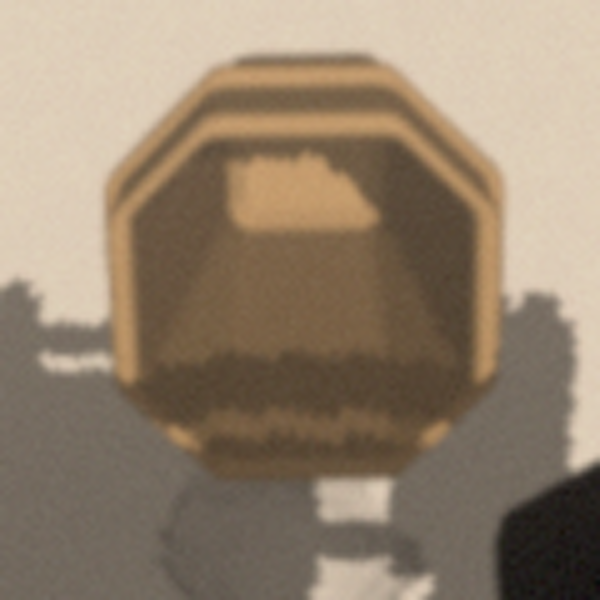

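```bash
python3 - <<'E'
from h import *
T=np.load('w10.npy');C=cam('wrist',T)
v=np.array([(209,113),(398,113),(501,207),(495,387),(403,480),(210,480),(115,387),(108,208)])/5+[258,158]-.4
for z in (None,.099):
    x,r=fitoct(v,C,[.504,.297,.1],z); x[2]=z or x[2]; print(x[:3].round(4),(np.rad2deg(x[3])+45)%90-45,r, (T[:3,:3].T@(x[:3]-T[:3,3])).round(4))
E
```

```text
[0.5055 0.2987 0.0984] -38.24126359278134 1.1727317429645592 [-0.0005  0.0009  0.0522]
[0.5056 0.2988 0.099 ] -38.24127234222834 1.1794593120678265 [-0.0005  0.0006  0.0516]
```

>>> servo_tool(plan=[{"dx": -0.0005, "dy": 0.0007, "dz": 0.01, "roll": 0, "jaw": 1}, {"dx": 0, "dy": 0, "dz": 0.012, "roll": 0, "jaw": 1}, {"dx": 0, "dy": 0, "dz": 0.012, "roll": 0, "jaw": 1}, {"dx": 0, "dy": 0, "dz": 0.012, "roll": 0, "jaw": 1}, {"dx": 0, "dy": 0, "dz": 0.012, "roll": 0, "jaw": 1}, {"dx": 0, "dy": 0, "dz": 0.009, "roll": 0, "jaw": 1}, {"dx": 0, "dy": 0, "dz": 0, "roll": 0, "jaw": 1}, {"dx": 0, "dy": 0, "dz": 0, "roll": 0, "jaw": 1}], squeeze=25)

```text
time: 25.85
tcp_pos: [0.5052, 0.2996, 0.0832]
eef_rot: [3.141, 0.001, -0.672]
contact_force: [0.5, 0.5, -0.6]
opening: 0.088
```

>>> servo_tool(plan=[{"dx": 0, "dy": 0, "dz": 0, "roll": 0, "jaw": 0.6}, {"dx": 0, "dy": 0, "dz": 0, "roll": 0, "jaw": 0.6}, {"dx": 0, "dy": 0, "dz": 0, "roll": 0, "jaw": 0.6}, {"dx": 0, "dy": 0, "dz": 0, "roll": 0, "jaw": 0.6}, {"dx": 0, "dy": 0, "dz": 0, "roll": 0, "jaw": 0.6}, {"dx": 0, "dy": 0, "dz": 0, "roll": 0, "jaw": 0.6}, {"dx": 0, "dy": 0, "dz": 0, "roll": 0, "jaw": 0.6}, {"dx": 0, "dy": 0, "dz": 0, "roll": 0, "jaw": 0.6}], squeeze=25)

```text
time: 26.52
tcp_pos: [0.5059, 0.2998, 0.0841]
eef_rot: [-3.141, -0.0, -0.673]
contact_force: [-0.2, -0.5, 4.8]
opening: 0.0604
```

>>> servo_tool(plan=[{"dx": 0, "dy": 0, "dz": -0.008, "roll": 0, "jaw": 0.6}, {"dx": 0, "dy": 0, "dz": -0.02, "roll": 0, "jaw": 0.6}, {"dx": 0, "dy": 0, "dz": -0.035, "roll": 0, "jaw": 0.6}, {"dx": 0, "dy": 0, "dz": -0.04, "roll": 0, "jaw": 0.6}, {"dx": 0, "dy": 0, "dz": -0.04, "roll": 0, "jaw": 0.6}, {"dx": 0, "dy": 0, "dz": -0.035, "roll": 0, "jaw": 0.6}, {"dx": 0, "dy": 0, "dz": -0.02, "roll": 0, "jaw": 0.6}, {"dx": 0, "dy": 0, "dz": -0.01, "roll": 0, "jaw": 0.6}])

```text
time: 27.18
tcp_pos: [0.5067, 0.3002, 0.2957]
eef_rot: [-3.137, -0.002, -0.673]
contact_force: [0.9, -0.5, -1.1]
opening: 0.0596
```

```bash
python3 w.py w11; python3 - <<'E'
from h import *
T=toolT(); a=cv2.imread('pics/w11.png'); cv2.imwrite('pics/w11h.png',cv2.resize(a[170:310,250:390],None,fx=4.2,fy=4.2,interpolation=2))
print(monitor.get_obs()['joint_positions'].round(3))
E
```

```text
27.3833 [0.5045 0.2992 0.29  ] [ 3.1392e+00  1.3000e-03 -6.7300e-01] [-0.05 -0.33 -1.85]
[0.417 0.289 1.446 0.    1.411 1.09 ]
```

View pics/w11h.png

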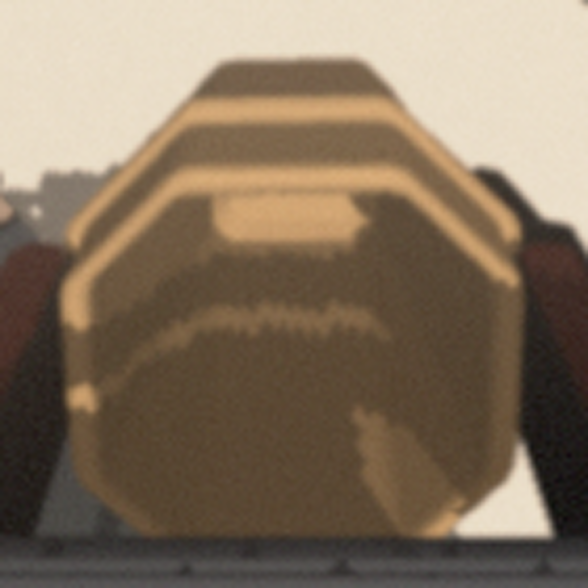

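>>> servo_tool(plan=[{"dx": 0, "dy": 0, "dz": 0, "roll": -0.1, "jaw": 0.6}, {"dx": 0, "dy": 0, "dz": 0, "roll": -0.12, "jaw": 0.6}, {"dx": 0, "dy": 0, "dz": 0, "roll": -0.12, "jaw": 0.6}, {"dx": 0, "dy": 0, "dz": 0, "roll": -0.12, "jaw": 0.6}, {"dx": 0, "dy": 0, "dz": 0, "roll": -0.12, "jaw": 0.6}, {"dx": 0, "dy": 0, "dz": 0, "roll": -0.121, "jaw": 0.6}, {"dx": -0.001, "dy": 0.02, "dz": 0, "roll": 0, "jaw": 0.6}, {"dx": -0.002, "dy": 0.03, "dz": 0, "roll": 0, "jaw": 0.6}])

```text
time: 28.1
tcp_pos: [0.5029, 0.2505, 0.2889]
eef_rot: [3.142, 0.004, 0.031]
contact_force: [-0.5, 0.2, -1.2]
opening: 0.06
```

>>> servo_tool(plan=[{"dx": -0.0025, "dy": 0.041, "dz": 0, "roll": 0, "jaw": 0.6}, {"dx": -0.0025, "dy": 0.041, "dz": 0, "roll": 0, "jaw": 0.6}, {"dx": -0.0025, "dy": 0.041, "dz": 0, "roll": 0, "jaw": 0.6}, {"dx": -0.0025, "dy": 0.041, "dz": 0, "roll": 0, "jaw": 0.6}, {"dx": -0.0025, "dy": 0.041, "dz": 0, "roll": 0, "jaw": 0.6}, {"dx": -0.0025, "dy": 0.038, "dz": 0, "roll": 0, "jaw": 0.6}, {"dx": -0.0025, "dy": 0.028, "dz": 0, "roll": 0, "jaw": 0.6}, {"dx": 0, "dy": 0.012, "dz": 0, "roll": 0, "jaw": 0.6}])

```text
time: 28.77
tcp_pos: [0.4927, -0.037, 0.2895]
eef_rot: [3.141, 0.004, 0.025]
contact_force: [-0.0, -0.0, -1.1]
opening: 0.0603
```

```bash
python3 w.py w12; python3 o.py
```

```text
29.0167 [ 0.494  -0.0325  0.2907] [-3.1401e+00  1.6000e-03  2.8500e-02] [ 0.22  0.13 -1.43]
29.07 [ 0.4941 -0.0323  0.2909] [ 0.02 -0.11 -1.46] [-0.01 -0.07 -0.04] 0.0596
29.12 [ 0.4942 -0.0323  0.2912] [-0.44  0.37 -0.95] [-0.08 -0.07 -0.01] 0.0599
29.17 [ 0.4943 -0.0324  0.2913] [ 0.44 -0.73 -0.94] [ 0.01 -0.11  0.03] 0.0601
```

View pics/so.png

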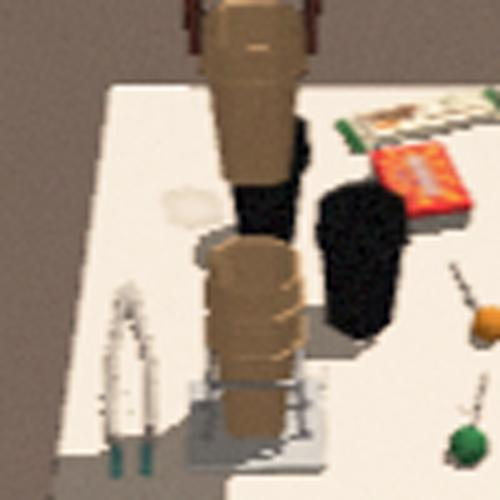

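>>> servo_tool(plan=[{"dx": -0.0007, "dy": 0.0036, "dz": 0, "roll": 0, "jaw": 0.6}, {"dx": 0, "dy": 0, "dz": 0.01, "roll": 0, "jaw": 0.6}, {"dx": 0, "dy": 0, "dz": 0.015, "roll": 0, "jaw": 0.6}, {"dx": 0, "dy": 0, "dz": 0.015, "roll": 0, "jaw": 0.6}, {"dx": 0, "dy": 0, "dz": 0.01, "roll": 0, "jaw": 0.6}, {"dx": 0, "dy": 0, "dz": 0.006, "roll": 0, "jaw": 0.6}, {"dx": 0, "dy": 0, "dz": 0, "roll": 0, "jaw": 0.6}, {"dx": 0, "dy": 0, "dz": 0, "roll": 0, "jaw": 0.6}])

```text
time: 29.83
tcp_pos: [0.4937, -0.0374, 0.2355]
eef_rot: [-3.141, 0.0, 0.028]
contact_force: [-0.2, -0.3, -1.9]
opening: 0.06
```

```bash
python3 o.py
```

```text
29.83 [ 0.4937 -0.0374  0.2355] [-0.22 -0.26 -1.9 ] [-0.06 -0.04  0.01] 0.06
29.88 [ 0.4941 -0.0375  0.2359] [ 0.03 -1.04 -1.31] [-0.06 -0.05  0.07] 0.06
29.93 [ 0.4943 -0.0375  0.2362] [-1.61  0.47 -1.66] [ 0.   -0.07  0.  ] 0.0602
```

View pics/so.png

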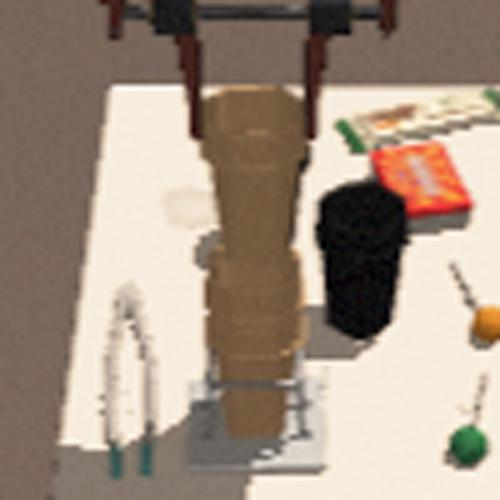

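>>> servo_tool(plan=[{"dx": -0.0006, "dy": -0.0013, "dz": 0.005, "roll": 0, "jaw": 0.6}, {"dx": 0, "dy": 0, "dz": 0.01, "roll": 0, "jaw": 0.6}, {"dx": 0, "dy": 0, "dz": 0.012, "roll": 0, "jaw": 0.6}, {"dx": 0, "dy": 0, "dz": 0.01, "roll": 0, "jaw": 0.6}, {"dx": 0, "dy": 0, "dz": 0.008, "roll": 0, "jaw": 0.6}, {"dx": 0, "dy": 0, "dz": 0.006, "roll": 0, "jaw": 0.6}, {"dx": 0, "dy": 0, "dz": 0, "roll": 0, "jaw": 0.6}, {"dx": 0, "dy": 0, "dz": 0, "roll": 0, "jaw": 0.6}], squeeze=8)

```text
time: 30.6
tcp_pos: [0.493, -0.0361, 0.1842]
eef_rot: [-3.141, 0.001, 0.028]
contact_force: [0.0, -0.4, -1.7]
opening: 0.0603
```

```bash
python3 o.py
```

```text
30.6 [ 0.493  -0.0361  0.1842] [ 0.03 -0.37 -1.71] [-0.02 -0.06  0.03] 0.0603
30.65 [ 0.4933 -0.0362  0.1847] [ 0.72 -0.01 -1.  ] [-0.02 -0.12 -0.07] 0.0602
30.7 [ 0.4935 -0.0362  0.1849] [ 0.94 -0.66 -1.7 ] [-0.02 -0.13  0.05] 0.0601
```

>>> servo_tool(plan=[{"dx": 0, "dy": 0, "dz": 0.003, "roll": 0, "jaw": 0.6}, {"dx": 0, "dy": 0, "dz": 0.003, "roll": 0, "jaw": 0.6}, {"dx": 0, "dy": 0, "dz": 0.002, "roll": 0, "jaw": 0.6}, {"dx": 0, "dy": 0, "dz": 0.002, "roll": 0, "jaw": 0.6}, {"dx": 0, "dy": 0, "dz": 0.001, "roll": 0, "jaw": 0.6}, {"dx": 0, "dy": 0, "dz": 0, "roll": 0, "jaw": 0.6}, {"dx": 0, "dy": 0, "dz": 0, "roll": 0, "jaw": 0.6}, {"dx": 0, "dy": 0, "dz": 0, "roll": 0, "jaw": 0.6}])

```text
time: 31.37
tcp_pos: [0.4932, -0.0362, 0.1736]
eef_rot: [-3.142, -0.0, 0.028]
contact_force: [0.1, 0.7, -1.4]
opening: 0.0602
```

>>> servo_tool(plan=[{"dx": 0, "dy": 0, "dz": 0.0005, "roll": 0, "jaw": 0.6}, {"dx": 0, "dy": 0, "dz": 0.0005, "roll": 0, "jaw": 0.6}, {"dx": 0, "dy": 0, "dz": 0.0005, "roll": 0, "jaw": 0.6}, {"dx": 0, "dy": 0, "dz": 0, "roll": 0, "jaw": 0.6}, {"dx": 0, "dy": 0, "dz": 0, "roll": 0, "jaw": 0.6}, {"dx": 0, "dy": 0, "dz": 0, "roll": 0, "jaw": 0.6}, {"dx": 0, "dy": 0, "dz": 0, "roll": 0, "jaw": 0.6}, {"dx": 0, "dy": 0, "dz": 0, "roll": 0, "jaw": 0.6}])

```text
time: 32.03
tcp_pos: [0.4931, -0.0361, 0.1721]
eef_rot: [-3.141, -0.0, 0.028]
contact_force: [-0.2, 0.4, -1.3]
opening: 0.0604
```

>>> servo_tool(plan=[{"dx": 0.0005, "dy": 0, "dz": 0.0005, "roll": 0, "jaw": 0.6}, {"dx": 0, "dy": 0, "dz": 0.0005, "roll": 0, "jaw": 0.6}, {"dx": 0, "dy": 0, "dz": 0.0005, "roll": 0, "jaw": 0.6}, {"dx": 0, "dy": 0, "dz": 0, "roll": 0, "jaw": 0.6}, {"dx": 0, "dy": 0, "dz": 0, "roll": 0, "jaw": 0.6}, {"dx": 0, "dy": 0, "dz": 0, "roll": 0, "jaw": 0.6}, {"dx": 0, "dy": 0, "dz": 0, "roll": 0, "jaw": 0.6}, {"dx": 0, "dy": 0, "dz": 0, "roll": 0, "jaw": 0.6}])

```text
time: 32.7
tcp_pos: [0.4935, -0.0361, 0.1705]
eef_rot: [-3.141, 0.0, 0.028]
contact_force: [-0.7, -0.4, -1.1]
opening: 0.0603
```

>>> servo_tool(plan=[{"dx": 0, "dy": 0, "dz": 0.0005, "roll": 0, "jaw": 0.6}, {"dx": 0, "dy": 0, "dz": 0.0005, "roll": 0, "jaw": 0.6}, {"dx": 0, "dy": 0, "dz": 0.0005, "roll": 0, "jaw": 0.6}, {"dx": 0, "dy": 0, "dz": 0, "roll": 0, "jaw": 0.6}, {"dx": 0, "dy": 0, "dz": 0, "roll": 0, "jaw": 0.6}, {"dx": 0, "dy": 0, "dz": 0, "roll": 0, "jaw": 0.6}, {"dx": 0, "dy": 0, "dz": 0, "roll": 0, "jaw": 0.6}, {"dx": 0, "dy": 0, "dz": 0, "roll": 0, "jaw": 0.6}])

```text
time: 33.37
tcp_pos: [0.4936, -0.0361, 0.169]
eef_rot: [-3.141, 0.0, 0.028]
contact_force: [-0.5, 0.2, -1.1]
opening: 0.0603
```

>>> servo_tool(plan=[{"dx": 0, "dy": 0, "dz": 0.0005, "roll": 0, "jaw": 0.6}, {"dx": 0, "dy": 0, "dz": 0.0005, "roll": 0, "jaw": 0.6}, {"dx": 0, "dy": 0, "dz": 0.0005, "roll": 0, "jaw": 0.6}, {"dx": 0, "dy": 0, "dz": 0, "roll": 0, "jaw": 0.6}, {"dx": 0, "dy": 0, "dz": 0, "roll": 0, "jaw": 0.6}, {"dx": 0, "dy": 0, "dz": 0, "roll": 0, "jaw": 0.6}, {"dx": 0, "dy": 0, "dz": 0, "roll": 0, "jaw": 0.6}, {"dx": 0, "dy": 0, "dz": 0, "roll": 0, "jaw": 0.6}])

```text
time: 34.03
tcp_pos: [0.4936, -0.0361, 0.1676]
eef_rot: [-3.142, 0.0, 0.028]
contact_force: [-1.1, -0.3, -2.5]
opening: 0.0604
```

>>> servo_tool(plan=[{"dx": 0, "dy": 0, "dz": 0.0005, "roll": 0, "jaw": 0.6}, {"dx": 0, "dy": 0, "dz": 0.0005, "roll": 0, "jaw": 0.6}, {"dx": 0, "dy": 0, "dz": 0.0005, "roll": 0, "jaw": 0.6}, {"dx": 0, "dy": 0, "dz": 0, "roll": 0, "jaw": 0.6}, {"dx": 0, "dy": 0, "dz": 0, "roll": 0, "jaw": 0.6}, {"dx": 0, "dy": 0, "dz": 0, "roll": 0, "jaw": 0.6}, {"dx": 0, "dy": 0, "dz": 0, "roll": 0, "jaw": 0.6}, {"dx": 0, "dy": 0, "dz": 0, "roll": 0, "jaw": 0.6}])

```text
time: 34.7
tcp_pos: [0.4936, -0.0361, 0.166]
eef_rot: [-3.142, 0.0, 0.028]
contact_force: [0.0, -0.1, -1.4]
opening: 0.0606
```

>>> servo_tool(plan=[{"dx": 0, "dy": 0, "dz": 0.0005, "roll": 0, "jaw": 0.6}, {"dx": 0, "dy": 0, "dz": 0.0005, "roll": 0, "jaw": 0.6}, {"dx": 0, "dy": 0, "dz": 0.0005, "roll": 0, "jaw": 0.6}, {"dx": 0, "dy": 0, "dz": 0, "roll": 0, "jaw": 0.6}, {"dx": 0, "dy": 0, "dz": 0, "roll": 0, "jaw": 0.6}, {"dx": 0, "dy": 0, "dz": 0, "roll": 0, "jaw": 0.6}, {"dx": 0, "dy": 0, "dz": 0, "roll": 0, "jaw": 0.6}, {"dx": 0, "dy": 0, "dz": 0, "roll": 0, "jaw": 0.6}])

```text
time: 35.37
tcp_pos: [0.4938, -0.0362, 0.1648]
eef_rot: [3.142, -0.0, 0.028]
contact_force: [-1.0, -0.1, 5.6]
opening: 0.0601
```

>>> servo_tool(plan=[{"dx": -0.0003, "dy": 0, "dz": 0.0003, "roll": 0, "jaw": 0.6}, {"dx": 0, "dy": 0, "dz": 0.0002, "roll": 0, "jaw": 0.6}, {"dx": 0, "dy": 0, "dz": 0, "roll": 0, "jaw": 0.6}, {"dx": 0, "dy": 0, "dz": 0, "roll": 0, "jaw": 0.6}, {"dx": 0, "dy": 0, "dz": 0, "roll": 0, "jaw": 0.6}, {"dx": 0, "dy": 0, "dz": 0, "roll": 0, "jaw": 0.6}, {"dx": 0, "dy": 0, "dz": 0, "roll": 0, "jaw": 0.6}, {"dx": 0, "dy": 0, "dz": 0, "roll": 0, "jaw": 0.6}])

```text
time: 36.03
tcp_pos: [0.494, -0.0363, 0.1647]
eef_rot: [3.141, -0.002, 0.028]
contact_force: [-1.5, -0.5, 7.3]
opening: 0.0602
```

```bash
python3 o.py
```

```text
36.03 [ 0.494  -0.0363  0.1647] [-1.47 -0.47  7.32] [-0.02  0.25  0.06] 0.0602
36.08 [ 0.494  -0.0363  0.1647] [-1.57 -0.03  7.3 ] [-0.13  0.31  0.03] 0.0603
36.13 [ 0.494  -0.0363  0.1647] [-1.67 -0.06  7.48] [-0.11  0.34  0.08] 0.0602
```

View pics/so.png

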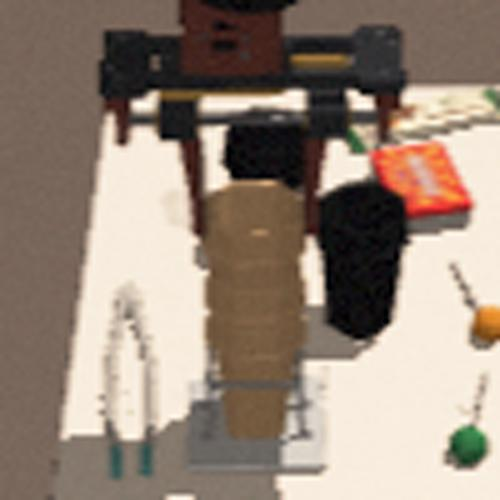

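>>> servo_tool(plan=[{"dx": -0.0005, "dy": 0, "dz": 0, "roll": 0, "jaw": 0.6}, {"dx": -0.0004, "dy": 0, "dz": 0, "roll": 0, "jaw": 0.6}, {"dx": 0, "dy": 0.0005, "dz": 0, "roll": 0, "jaw": 0.6}, {"dx": 0, "dy": -0.0005, "dz": 0, "roll": 0, "jaw": 0.6}, {"dx": 0, "dy": -0.0005, "dz": 0, "roll": 0, "jaw": 0.6}, {"dx": 0, "dy": 0.0005, "dz": 0, "roll": 0, "jaw": 0.6}, {"dx": 0, "dy": 0, "dz": 0, "roll": 0, "jaw": 0.6}, {"dx": 0, "dy": 0, "dz": 0, "roll": 0, "jaw": 0.6}])

```text
time: 36.8
tcp_pos: [0.4937, -0.0364, 0.1647]
eef_rot: [3.141, -0.003, 0.028]
contact_force: [-0.1, -0.3, 4.9]
opening: 0.0603
```

```bash
python3 o.py
```

```text
36.8 [ 0.4937 -0.0364  0.1647] [-0.13 -0.34  4.94] [-0.13 -0.04  0.04] 0.0603
36.85 [ 0.4937 -0.0364  0.1647] [ 0.28 -0.56  6.08] [-0.11 -0.03  0.04] 0.0603
36.9 [ 0.4937 -0.0364  0.1647] [0.38 0.19 6.03] [-0.12 -0.07  0.07] 0.0599
```

>>> servo_tool(plan=[{"dx": 0, "dy": 0, "dz": 0.0003, "roll": 0, "jaw": 0.6}, {"dx": 0, "dy": 0, "dz": 0.0003, "roll": 0, "jaw": 0.6}, {"dx": 0, "dy": 0, "dz": 0, "roll": 0, "jaw": 0.6}, {"dx": 0, "dy": 0, "dz": 0, "roll": 0, "jaw": 0.6}, {"dx": 0, "dy": 0, "dz": 0, "roll": 0, "jaw": 0.6}, {"dx": 0, "dy": 0, "dz": 0, "roll": 0, "jaw": 0.6}, {"dx": 0, "dy": 0, "dz": 0, "roll": 0, "jaw": 0.6}, {"dx": 0, "dy": 0, "dz": 0, "roll": 0, "jaw": 0.6}])

```text
time: 37.57
tcp_pos: [0.4939, -0.0364, 0.1646]
eef_rot: [3.141, -0.003, 0.028]
contact_force: [-1.1, 0.3, 8.9]
opening: 0.0604
```

```bash
python3 o.py
```

```text
37.57 [ 0.4939 -0.0364  0.1646] [-1.13  0.31  8.92] [-0.13  0.13  0.07] 0.0604
37.62 [ 0.4939 -0.0364  0.1646] [-2.01 -0.81  9.34] [-0.1   0.13  0.08] 0.0604
37.67 [ 0.4939 -0.0364  0.1646] [-0.34 -0.19  9.16] [-0.1   0.12  0.08] 0.0602
```

>>> servo_tool(plan=[{"dx": -0.0006, "dy": 0, "dz": 0.0003, "roll": 0, "jaw": 0.6}, {"dx": 0, "dy": 0.0008, "dz": 0, "roll": 0, "jaw": 0.6}, {"dx": 0, "dy": 0, "dz": 0, "roll": 0.01, "jaw": 0.6}, {"dx": 0, "dy": -0.0008, "dz": 0, "roll": 0, "jaw": 0.6}, {"dx": 0, "dy": -0.0008, "dz": 0, "roll": -0.02, "jaw": 0.6}, {"dx": 0, "dy": 0.0008, "dz": 0, "roll": 0, "jaw": 0.6}, {"dx": 0, "dy": 0, "dz": 0, "roll": 0.01, "jaw": 0.6}, {"dx": 0, "dy": 0, "dz": 0, "roll": 0, "jaw": 0.6}])

```text
time: 38.33
tcp_pos: [0.4939, -0.0365, 0.1644]
eef_rot: [3.141, -0.004, 0.028]
contact_force: [0.9, 0.1, 8.4]
opening: 0.0601
```

```bash
python3 o.py; python3 w.py w13; python3 - <<'E'
from h import *
a=cv2.imread('pics/w13.png'); cv2.imwrite('pics/w13h.png',cv2.resize(a[170:310,250:390],None,fx=4.2,fy=4.2,interpolation=2))
E
```

```text
38.33 [ 0.4939 -0.0365  0.1644] [0.94 0.08 8.41] [-0.   -0.16  0.01] 0.0601
38.38 [ 0.4939 -0.0365  0.1644] [-0.53 -0.09  8.3 ] [-0.04 -0.15  0.01] 0.0602
38.43 [ 0.4939 -0.0365  0.1644] [-0.07  0.16  8.85] [-0.   -0.13 -0.07] 0.0601
38.4333 [ 0.4939 -0.0365  0.1644] [ 3.141  -0.0043  0.0279] [-0.07  0.16  8.85]
```

View pics/w13h.png

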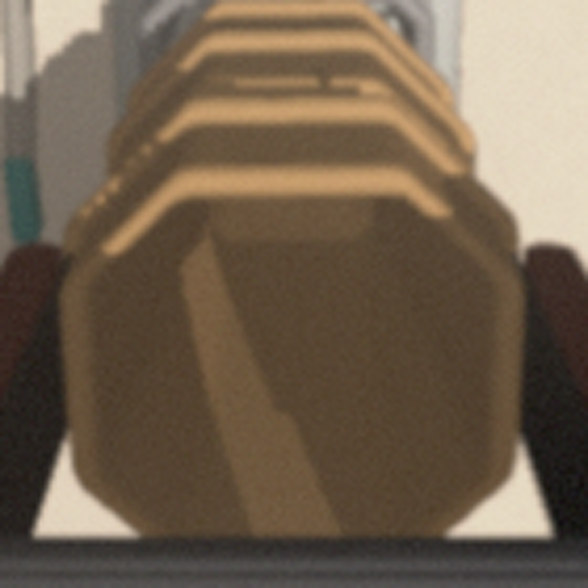

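>>> servo_tool(plan=[{"dx": 0, "dy": 0, "dz": -0.0004, "roll": 0, "jaw": 0.6}, {"dx": 0, "dy": 0, "dz": 0, "roll": 0, "jaw": 0.6}, {"dx": 0, "dy": 0, "dz": 0, "roll": 0, "jaw": 0.7}, {"dx": 0, "dy": 0, "dz": 0, "roll": 0, "jaw": 1}, {"dx": 0, "dy": 0, "dz": 0, "roll": 0, "jaw": 1}, {"dx": 0, "dy": 0, "dz": 0, "roll": 0, "jaw": 1}, {"dx": 0, "dy": 0, "dz": -0.002, "roll": 0, "jaw": 1}, {"dx": 0, "dy": 0, "dz": -0.008, "roll": 0, "jaw": 1}], squeeze=3)

```text
time: 39.15
tcp_pos: [0.4907, -0.0359, 0.1727]
eef_rot: [-3.141, 0.003, 0.028]
contact_force: [-0.1, -0.9, 0.7]
opening: 0.0869
```

>>> servo_tool(plan=[{"dx": 0, "dy": 0, "dz": -0.015, "roll": 0, "jaw": 1}, {"dx": 0, "dy": 0, "dz": -0.02, "roll": 0, "jaw": 1}, {"dx": 0, "dy": 0, "dz": -0.02, "roll": 0, "jaw": 1}, {"dx": 0, "dy": 0, "dz": -0.01, "roll": 0, "jaw": 1}, {"dx": 0, "dy": 0.01, "dz": -0.01, "roll": 0, "jaw": 1}, {"dx": 0, "dy": 0.02, "dz": 0, "roll": 0, "jaw": 1}, {"dx": 0, "dy": 0.02, "dz": 0, "roll": 0, "jaw": 1}, {"dx": 0, "dy": 0, "dz": 0, "roll": 0, "jaw": 1}])

```text
time: 39.82
tcp_pos: [0.4935, -0.0894, 0.2488]
eef_rot: [3.14, -0.0, 0.027]
contact_force: [1.2, -0.4, 0.5]
opening: 0.0879
```

```bash
python3 w.py w14; python3 - <<'E'
from h import *
a=cv2.imread('pics/w14.png'); C=cam('wrist',np.load('w14.npy')); c=proj([[.494,-.0375,.18]],C)[0].astype(int); print(c)
u=max(0,c[1]-60);print(u)
s=eyes.camera('side')
cv2.imwrite('pics/w14c.png',np.hstack([cv2.resize(a[u:u+120,c[0]-60:c[0]+60],(480,480),interpolation=2),cv2.resize(s[140:220,290:343],(318,480),interpolation=2)]))
E
```

```text
39.9667 [ 0.4928 -0.0862  0.2482] [-3.1407e+00  1.1000e-03  2.6900e-02] [ 0.87 -0.26 -0.23]
[322 150]
90
```

View pics/w14c.png

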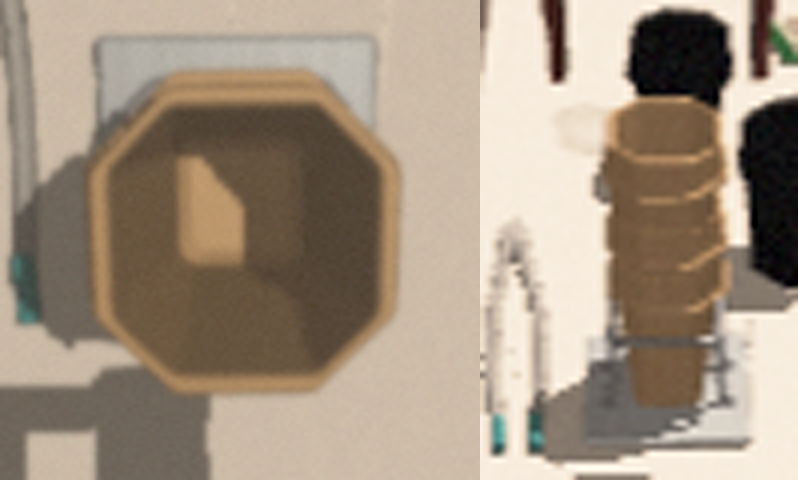

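```bash
python3 - <<'E'
from h import *
C=cam('wrist',np.load('w14.npy'))
v=np.array([(170,87),(322,86),(402,170),(397,314),(321,391),(177,393),(96,318),(88,173)])/4+[262,90]-.4
x,r=fitoct(v,C,[.494,-.038,.18]); print(x[:3].round(4),(np.rad2deg(x[3])+45)%90-45,r)
# side view rim centre cross-check (crop scale 6, origin 290,140)
s=np.array([(664-480)/6+290,128/6+140])-.4
(p,d)=ray(s,cam('side')); print('side ray at y=-.038:', (p+d*((-.038-p[1])/d[1])).round(4))
E
```

```text
[ 0.495  -0.0383  0.1774] 2.23593098392746 0.5644371022334274
side ray at y=-.038: [ 0.4944 -0.038   0.1803]
```

```bash
python3 -c "
from h import *
print(manip.hand_in()); print(monitor.get_obs()['time'])"
```

```text
the job is handed in; nothing more can be done
None
the job is handed in; nothing more can be done
```

Both loose brown tubs are now nested on the stack in the holder, and the job was handed in at about 40 s of robot time. I never went near the black look-alikes, and nothing touched the jar, mint tin or scoop, though I did not re-measure where they stand.

- **First tub (from the jar side):** I lowered it at low grip in steps of 1 to 1.5 mm. Contact came at about 7 N, and the push stayed at 9–10 N after a sideways correction. Its rim ended about 28 mm above the lowest tub's rim. That is near the low end of the 27–47 mm range.
- **Second tub (from the wall side):** The push held at about 10 N through small sideways and turning wiggles, so I took it as seated and not caught. Its rim ended about 43–46 mm above the tub below.

The last pictures, taken with the gripper clear, show the following:

- **Centring:** The stack was upright, with the top tub within about 1–2 mm of the others and flats in line to within about 1°.
- **Top rim height:** The wrist and side cameras disagreed by 3 mm (177 against 180 mm), so the gap above each rim is known to about 3 mm. The top tub's gap could be as near as 1–2 mm to the 50 mm limit, and the first tub's as near as 1 mm to the 24 mm limit.
- **Forces:** I saw readings only at the end of each step. The highest was about 9 N at the wrist, well under the 20 N jam level.

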